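Index and load the hooded sample carousel

ROBOT

A 7-joint arm with a two-finger parallel gripper is mounted at the origin on the work surface. World frame = base frame: x ahead of the robot, y to its left, z up, the work surface at z = 0. Lengths are in m, angles in rad, forces in N, time in s.
With the tool pointing down it reaches from about 0.425 to 1.025 m from the base axis. Payload 9.4 kg.
Tool frame: the origin (TCP) lies midway between the tips of the shut fingers; the grasp point (between the pads) lies 19 mm behind it; z points along the fingers, y is the line along which they close (so a half turn about z gives the same grasp; the last joint's range is limited). The gripper opens to 93 mm and grips with 3 to 60 N. Pads are 15 mm wide; open, the fingers measure 128 mm over their backs; the gripper's body (75 mm by 188 mm) begins 65 mm behind the grasp point.
Start: joints at [1.242, 0.599, -0.003, 1.599, 0.002, 0.943, -0.08], TCP at [0.181, -0.702, 0.219] pointing down, gripper open.
Joint ranges: [-2.57, 2.57], [-0.35, 1.97], [-1.29, 1.29], [0.11, 2.56], [-1.05, 4.19], [0.11, 1.86], [-2.63, 2.63]. Speed limits (rad/s): [2.22, 2.22, 3.01, 3.01, 3.14, 3.14, 3.14].

INTERFACE

Orientations are given as a unit quaternion [w, x, y, z].
In Python, from bench import bot gives the robot as it stands.
- The arm moves only by the tool move_arm, never from a script. Its argument "plan" is text: rows parted by semicolons, each of 6 numbers parted by spaces: the shift along the tool's x, y, z each as a share of 0.1 m, from -1 to 1, then the turn, a rotation vector about the tool's x, y, z each as a share of pi rad, from -1 to 1. A call has 1 to 12 rows; each row is the pose to reach, as a shift and turn from the pose commanded when the call began, along the tool's axes at that moment, turning the shorter way round; what a row does not reach only later rows make up. A row lasts 1/8 s, in which the tool goes at most 62.5 mm and 10.7 degrees, less where a joint would pass 70% of its speed; a pose out of reach is approached as far as the arm can. A call with a number of a shift or a turn outside -1 to 1 is refused whole. A call with a gripper value outside its range is refused whole. "fingers" is the opening, from 0 (shut) to 1 (fully open), set as the call begins (left out, the last holds). The fingers move at their own pace and stop on an object; "force" is the grip in N (left out, the last holds). Time passes only in rows, so rows that repeat a pose let the fingers close. It gives the time, the measured TCP pose, the force, the opening and the grip force at its end, in the units of the state.
- bot.sense(): the state, without advancing time (a new reading comes with each control period).
- bot.capture(name): name is "scene" or "top"; returns the picture (400x640x3 uint8, red, green, blue); there is no depth.
- bot.camera_params(name): a dict with "fx", "fy", "cx", "cy" (pixels), "pose" (4x4, takes a point from camera to world coordinates). Camera axes: x right, y up, looking along -z (the intrinsics and any distortion apply to the point x, -y, -z); pixel columns grow to the right and rows downward; lengths in m; the calibration is good to about 2 mm. A picture is of the moment at which its call begins. camera_params takes no time and is no camera call.
- bot.hand_in(): hands the job in; it is judged then, once.
The state is a dict: "time": time; "joints": joint angles; "joint_velocities": joint speeds; "tau": joint torques, N m; "tool_pos": TCP position; "tcp_rot": TCP orientation; "ft_force": force on the tool from outside, world axes, zero at the start; "moment": the same for the moment, N m; "opening": opening from 0.0 (shut) to 1.0 (fully open); "finger_force": force on a finger pad.
Only numpy, scipy, OpenCV 4.12 (cv2) and the standard library are available. Lean on these libraries where they do the work, as an engineer would, in place of code of your own. Each camera call takes 0.05 s, during which the arm holds its last target. There are 200 camera calls.

TASK

Push the carousel round until the bar at its open bay (the one with the two dark pads, one still free) stands right over the index tab on the foot, and let it come to rest there. Only then fetch the loose round jar from the bench and set it down gently and upright on the middle of the free pad, in line with the jar already there, leaving the bar at the tab. Keep clear of the hood, do not tip the jar over, and leave the other things on the bench where they are.

Things in the scene. Friction and masses are not known exactly. Their poses are not given: they have to be found in the camera images.
- foot: Grey fixed foot of the carousel, a disc 390 mm across and 10 mm thick. Origin: on the bench (z = 0) on the turning axis. Its -x axis points to the index tab and the open front, towards the robot (within about 8 degrees of the world's -x); z up. Fixed during a run, but placed anew in each.
- index_mark (a point): Top of the dark index tab on the foot, 215 mm from the axis, straight in front (foot -x), 18 mm above the bench. The tab is 34 mm long (radially), 12 mm wide.
- hood_edge (a point): Middle of the lower front edge of the clear hood, 180 mm in front of the axis and 270 mm above the bench. The gripper and wrist get below the hood only with the tool leaning: fingers pointing forward and down, about 35 to 45 degrees from vertical.
- hood: Clear level plastic plate with aluminium rim (12 mm thick), fixed on the foot, same origin and axes; underside 270 mm above the bench. It reaches 170 mm to either side of the axis, from 180 mm in front of it to 140 mm behind it, on two 20 mm posts 130 mm behind and 200 mm to either side. Front and sides below it are open.
- carousel: White turntable, a disc 330 mm across, underside 30 mm and top face 54 mm above the bench; turns endlessly either way, about 2 kg, friction only about 0.06 N m, so it coasts on after a quick push. Origin on the axis, 30 mm above the bench; -x points to the open bay, z up. A hub 56 mm across rises 70 mm over the disc.
- bay_bar (a point): Outer end of the open bay's bar, over the index mark when indexed. Six such level steel bars, 16 mm thick, stick out of the rim every 60 degrees, this one along the carousel's -x: they end 215 mm from the axis (50 mm stick out), centre line 42 mm above the bench, free below down to 10 mm (18 mm at the tab).
- free_pad (a point): Centre of the free dark pad (60 mm across, flush) of the open bay, on the disc's top face: in the carousel's frame 125 mm out (-x), 45 mm to +y; turns with it. The other pad, 45 mm to -y, bears a jar like the loose one, clipped fast. Two fixed grey tube racks (60 x 100 mm, 81 mm high) stand on the disc 105 mm from the axis, 120 degrees either side of the bay.
- jar: Loose closed round amber jar on the bench, 52 mm diameter, 85 mm high, about 0.2 kg, white lid. Origin: centre of its underside; z up its axis. It starts in any of three places near the front of the carousel, left or right.
- slim_bottle: Slim round amber bottle, 36 mm diameter, 90 mm high. Not wanted. Origin: centre of its underside.
- square_bottle: Amber bottle with a square body, 50 x 50 x 66 mm, and a 36 mm cap, 82 mm high in all. Not wanted; it may stand in any of the three places near the jars. Origin: centre of its underside.
- beaker: Clear beaker, 70 mm across, 95 mm high. Leave alone.
- spatula: Spatula 180 mm long lying on the bench. Leave alone.
- well_plate: White plate 127 x 85 x 15 mm lying on the bench. Leave alone.
Not all that is in view belongs to the job. What is shaped like the jar but blue or pink is not meant.

How it is judged:
On the way:
1. the open bay's bar is over the index tab (within 12 mm) and the carousel at rest, before the jar is moved (horizontal distance between bay_bar and index_mark below 0.012 m and angular speed of carousel below 0.05 rad/s and distance of jar from where it was at the start of the episode below 0.03 m), for 0.2 s.
At the end, for the whole second after the job is handed in: The open bay's bar end is within 12 mm of the index mark seen from above, the carousel at rest; the loose jar stands on the disc, upright (within 6 degrees), its centre within 12 mm of the free pad's centre, at rest and released (horizontal distance between bay_bar and index_mark below 0.012 m and angular speed of carousel below 0.05 rad/s and horizontal distance between jar and free_pad below 0.012 m and z of jar in the frame of free_pad between -0.006 and 0.006 m and angle between jar's own z axis and vertical below 0.1 rad and linear speed of jar below 0.02 m/s); the robot touches nothing.
It fails at once if the hood is knocked (over 8 N) (contact force between hood and anything else above 8 N).
It fails at once if the jar is set down hard on the carousel (over 40 N) (contact force between jar and carousel above 40 N).
It fails at once if the jar is tipped over (angle between jar's own z axis and vertical above 0.6 rad).
It fails at once if another thing on the bench is moved (over 30 mm) (distance of any of square_bottle, slim_bottle, beaker, spatula, well_plate from where it was at the start of the episode above 0.03 m).
It also fails if it takes over 72 s, if anything falls off the work surface, if the arm or the gripper's body presses on something with over 40 N, if the wrist force passes 120 N, or if a joint passes its speed limit or range.

## Working session

There is one attempt and no reset: what is moved stays moved. The work goes in short steps, Python scripts to look and compute and a tool call to move; the robot and the scene stay as the last step left them, time stands still between calls to the robot, and variables do not carry over. Pictures are saved under pics/ and viewed, at most 10 in all, crops included, and the job is handed in when it is done.

Besides the shell and the picture viewer there is one more tool, called after "Call:" as name(argument=value, ...), one argument or row to a line, values as JSON. move_arm: Moves the arm, as the interface text tells. Shift numbers are shares of 0.1 m and turn numbers shares of pi rad, none past 1 either way. Its arguments: {"type":"object","properties":{"plan":{"type":"string"},"fingers":{"type":"number"},"force":{"type":"number"}},"required":["plan"]}

```bash
mkdir -p pics; ls; python3 - <<'E'
from bench import bot
import cv2
for n in ("scene","top"):
    im=bot.capture(n); cv2.imwrite(f"pics/{n}0.png",im[:,:,::-1]); p=bot.camera_params(n); print(n,{k:(v if k!='pose' else None) for k,v in p.items()}); print(p['pose'])
print(bot.sense())
E
```

```text
pics
scene {'fx': 517.5217347785476, 'fy': 517.5217347785476, 'cx': 320.94033894789055, 'cy': 203.19544277313372, 'pose': None}
[[ 0.20909873  0.92873599 -0.30614894  0.10450826]
 [-0.97787035  0.20078437 -0.05878114 -0.0677061 ]
 [ 0.00687776  0.31166503  0.95016715  1.59706944]
 [ 0.          0.          0.          1.        ]]
top {'fx': 420.84726281221964, 'fy': 420.84726281221964, 'cx': 322.7087267384889, 'cy': 200.36471216684498, 'pose': None}
[[-1.23390050e-03  9.88441222e-01 -1.51599566e-01  3.83126771e-01]
 [-9.99967608e-01 -1.38273115e-05  8.04878986e-03  4.39915136e-02]
 [ 7.95365947e-03  1.51604586e-01  9.88409221e-01  1.46203332e+00]
 [ 0.00000000e+00  0.00000000e+00  0.00000000e+00  1.00000000e+00]]
{'time': 0.1, 'joints': array([ 1.24229799,  0.60007188, -0.00253286,  1.60002744,  0.00174799,
        0.94290799, -0.07979175]), 'joint_velocities': array([-0.00158217, -0.00149508,  0.00098505, -0.00185861,  0.00016452,
        0.00176724, -0.00105988]), 'tau': array([ 6.23467873e-03, -7.66548085e+01,  1.50245558e+00, -2.52937818e+01,
       -5.23184706e-02,  1.36111665e-02,  3.36621235e-05]), 'tool_pos': array([ 0.18051772, -0.70172227,  0.21783514]), 'tcp_rot': array([-6.93076431e-04,  9.92083191e-01,  1.25580424e-01, -1.35845164e-04]), 'ft_force': array([ 0.47486389, -0.73598647,  0.89504689]), 'moment': array([ 0.02575156,  0.00781067, -0.0096644 ]), 'finger_force': 0.0, 'opening': 1.0001165484740682}
```

View pics/scene0.png

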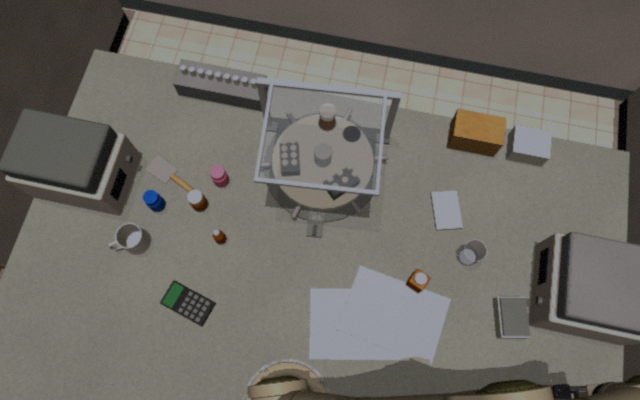

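View pics/top0.png

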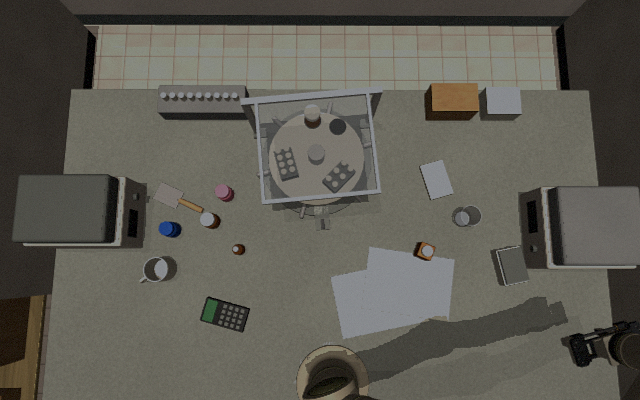

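The loose jar is at top (209,220), the slim bottle at (238,249) and the square bottle at (425,250). The open bay is at the back, with its jar at (312,115) and free pad at (338,127). The index tab is near (322,222). I'll zoom in next.

```bash
cat > h.py <<'E'
from bench import bot
import cv2, numpy as np
from scipy.spatial.transform import Rotation as R
def ray(n,u,v,z):
    p=bot.camera_params(n);P=np.array(p['pose'])
    d=P[:3,:3]@np.array([(u-p['cx'])/p['fx'],-(v-p['cy'])/p['fy'],-1]);o=P[:3,3]
    return (o+d*(z-o[2])/d[2])
def proj(n,X):
    p=bot.camera_params(n);P=np.array(p['pose'])
    c=P[:3,:3].T@(np.array(X)-P[:3,3])
    return p['cx']+p['fx']*c[0]/-c[2], p['cy']-p['fy']*c[1]/-c[2]
def pair(name,boxes,s=4):
    ims=[]
    for n,(x,y,w,h) in boxes:
        im=bot.capture(n)[y:y+h,x:x+w,::-1]
        im=cv2.convertScaleAbs(im,alpha=1.5)
        ims.append(cv2.resize(im,None,fx=s,fy=s,interpolation=cv2.INTER_CUBIC))
    cv2.imwrite(f'pics/{name}.png',np.hstack(ims))
E
python3 - <<'E'
from h import *
pair('a1',[('scene',(250,75,160,170)),],3.5)
pair('a2',[('top',(190,85,200,150))],4)
E
```

```text
(no output)
```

View pics/a2.png

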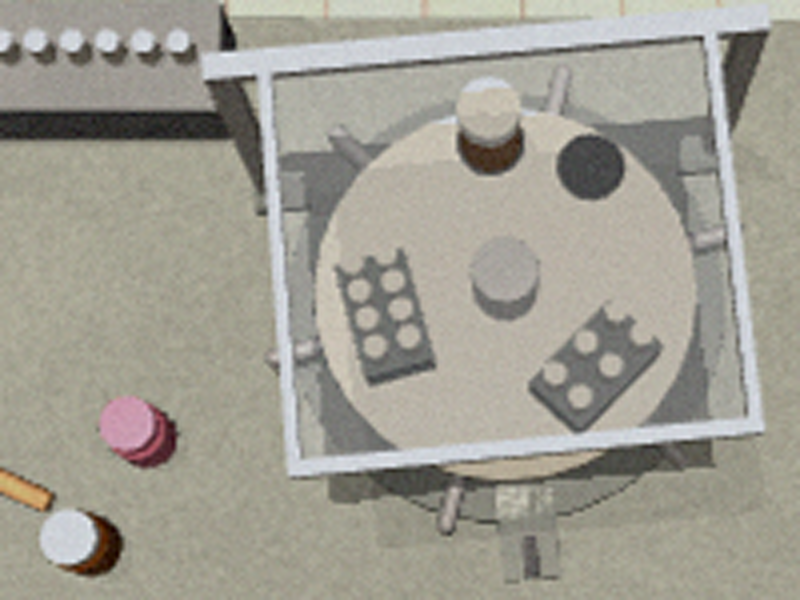

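View pics/a1.png

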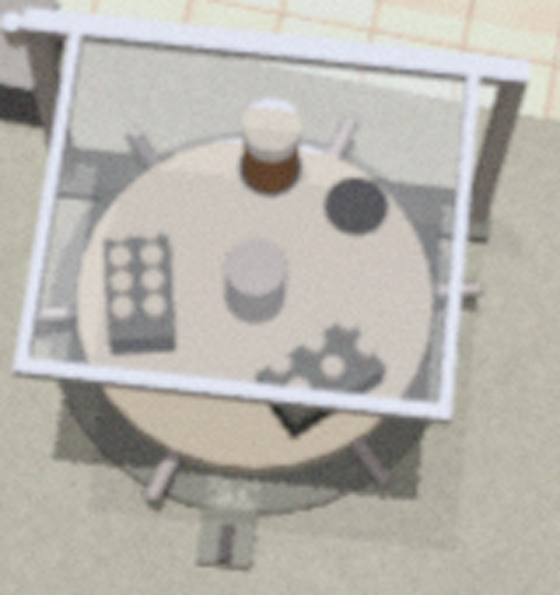

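Top crop: hub top at (505,268), tab at (531,556), free pad at (591,166), open bar end at (562,75), front bar end at (446,525) and jar lid at (70,540). The scene crop agrees with this.

```bash
python3 - <<'E'
from h import *
T=lambda u,v,z:ray('top',190+u/4,85+v/4,z)
S=lambda u,v,z:ray('scene',250+u/3.5,75+v/3.5,z)
for l,a,b,z in [('hub',(505,268),(255,265),.124),('tab',(531,556),(226,543),.018),('pad',(591,166),(356,206),.054),('openbar',(562,75),(346,125),.046),('frontbar',(446,525),(158,495),.046),('bar3',(278,358),None,.046),('hoodL',(290,470),(20,372),.282),('hoodR',(760,427),(447,414),.282),('jarfix',(488,103),(271,125),.139),('discLR',(506,290),(255,302),.054)]:
    print(l,T(*a,z)[:2].round(4), S(*b,z)[:2].round(4) if b else '')
print('jar',T(70,540,.085), ray('scene',196,195,.085))
print('slim',ray('top',238,247,.09),'pink',T(130,425,.085),'sq',ray('top',427,251,.082), 'beaker',ray('top',462,218,.0))
print('spat',T(45,500,.01), 'blue',ray('top',167,228,.085))
print(R.from_quat(np.roll(bot.sense()['tcp_rot'],-1)).as_matrix().round(3))
E
```

```text
hub [0.7485 0.054 ] [0.7478 0.0534]
tab [0.5223 0.0322] [0.5215 0.0309]
pad [ 0.8591 -0.0201] [ 0.8574 -0.0209]
openbar [0.9453 0.0045] [0.9431 0.005 ]
frontbar [0.5459 0.1043] [0.5446 0.098 ]
bar3 [0.6901 0.2493] 
hoodL [0.558  0.2049] [0.552  0.1995]
hoodR [ 0.5889 -0.1289] [ 0.588  -0.1299]
jarfix [0.8841 0.0681] [0.8784 0.0666]
discLR [0.7482 0.0537] [0.742  0.0514]
jar [0.52918634 0.41072365 0.085     ] [0.53626468 0.40822477 0.085     ]
slim [0.44079294 0.30731306 0.09      ] pink [0.62490646 0.36495118 0.085     ] sq [ 0.42758631 -0.30744807  0.082     ] beaker [ 0.54488918 -0.45559266  0.        ]
spat [0.5720116  0.45374224 0.01      ] blue [0.50297755 0.5417289  0.085     ]
[[ 0.968  0.249 -0.   ]
 [ 0.249 -0.968  0.001]
 [-0.    -0.001 -1.   ]]
```

```bash
cat >> h.py <<'E'
C=np.array([.748,.0535]); YAW=5.65
def rot(a,L):
    a,L=np.radians([a,L]);c,s=np.cos,np.sin
    z=np.array([c(a)*s(L),s(a)*s(L),-c(L)]);x=np.array([c(a)*c(L),s(a)*c(L),s(L)])
    return R.from_matrix(np.array([x,np.cross(z,x),z]).T)
def rel(deg,r,z): # point at rel angle (0 = tab, + = robot's right)
    t=np.radians(180+YAW+deg); return np.array([C[0]+r*np.cos(t),C[1]+r*np.sin(t),z])
def go(targets,cur=None):
    """targets: list of calls; each a list of (pos,a,L,rows) from the call's start"""
    s=bot.sense(); p=s['tool_pos']; q=R.from_quat(np.roll(s['tcp_rot'],-1))
    if cur: p,q=np.array(cur[0]),rot(*cur[1:])
    for call in targets:
        out=[]
        for P,a,L,n in call:
            sh=q.inv().apply(np.array(P)-p)/.1; rv=(q.inv()*rot(a,L)).as_rotvec()/np.pi
            row=np.r_[sh,rv].round(3)+0.; out+=[' '.join('%g'%v for v in row)+(' x%d'%n if n>1 else '')]
            if abs(row).max()>1: out[-1]+=' !!'
        print('; '.join(out)); p,q=np.array(P),rot(a,L)
E
python3 - <<'E'
from h import *
go([[((.22,-.62,.25),5,40,6)],[((.28,-.52,.25),5,40,3)],[((.35,-.43,.25),5,40,3)],[((.41,-.35,.25),5,40,3)],[((.46,-.26,.24),5,40,3)]])
E
```

```text
0.586 -0.695 -0.319 -0.019 0.222 0.05 x6
0.525 -0.944 0.44 0 0 0 x3
0.594 -0.836 0.499 0 0 0 x3
0.511 -0.745 0.429 0 0 0 x3
0.377 -0.853 0.447 0 0 0 x3
```

Call:
move_arm(
  plan="0.59 -0.7 -0.32 -0.019 0.222 0.05;0.59 -0.7 -0.32 -0.019 0.222 0.05;0.59 -0.7 -0.32 -0.019 0.222 0.05;0.59 -0.7 -0.32 -0.019 0.222 0.05;0.59 -0.7 -0.32 -0.019 0.222 0.05;0.59 -0.7 -0.32 -0.019 0.222 0.05",
  fingers=0,
  force=10,
)

```text
time: 0.95
tool_pos: [0.2211, -0.6196, 0.2509]
tcp_rot: [-0.014, 0.939, 0.042, 0.341]
ft_force: [0.3, -0.3, 0.2]
opening: 0.404
finger_force: 0.0
```

Call:
move_arm(
  plan="0.52 -0.94 0.44 0 0 0;0.52 -0.94 0.44 0 0 0;0.52 -0.94 0.44 0 0 0",
)

```text
time: 1.32
tool_pos: [0.2847, -0.5149, 0.2517]
tcp_rot: [-0.015, 0.939, 0.046, 0.342]
ft_force: [-0.9, -0.5, -0.2]
opening: 0.079
finger_force: 0.0
```

Call:
move_arm(
  plan="0.6 -0.84 0.5 0 0 0;0.6 -0.84 0.5 0 0 0;0.6 -0.84 0.5 0 0 0",
)

```text
time: 1.7
tool_pos: [0.3541, -0.4258, 0.2517]
tcp_rot: [-0.015, 0.938, 0.046, 0.342]
ft_force: [1.4, -0.6, -0.1]
opening: 0.005
finger_force: 0.0
```

```bash
python3 - <<'E'
from h import *
Y=YAW
print(rel(48,.2,.034), bot.sense()['joints'].round(2))
go([[((.41,-.34,.24),Y,40,3)],[((.45,-.25,.22),Y,40,3)],[((.49,-.18,.14),Y,40,3)],[((.53,-.165,.06),Y,40,3)],[((.58,-.15,.036),Y,40,2),(rel(50,.2,.036),Y,40,3)]])
E
```

```text
[ 0.62945675 -0.10758227  0.034     ] [ 1.63  0.43 -0.64  2.2  -0.95  0.48  0.43]
0.416 -0.801 0.498 0.001 0 0 x3
0.244 -0.856 0.466 0 0 0 x3
-0.157 -0.657 0.913 0 0 0 x3
-0.198 -0.11 0.878 0 0 0 x3
0.238 -0.1 0.513 0 0 0 x2; 0.688 -0.428 0.89 0 0 0 x3
```

Call:
move_arm(
  plan="0.42 -0.8 0.5 0 0 0;0.42 -0.8 0.5 0 0 0;0.42 -0.8 0.5 0 0 0",
)

```text
time: 2.08
tool_pos: [0.41, -0.3422, 0.2398]
tcp_rot: [-0.015, 0.938, 0.044, 0.343]
ft_force: [0.2, -0.9, -0.3]
opening: 0.007
finger_force: 0.0
```

Call:
move_arm(
  plan="0.24 -0.86 0.47 0 0 0;0.24 -0.86 0.47 0 0 0;0.24 -0.86 0.47 0 0 0",
)

```text
time: 2.45
tool_pos: [0.4473, -0.2695, 0.247]
tcp_rot: [-0.028, 0.943, 0.049, 0.328]
ft_force: [0.1, 0.1, -0.0]
opening: 0.005
finger_force: 0.0
```

```bash
python3 -c "
from h import *
s=bot.sense();print(s['joints'].round(2),s['tool_pos'])"
```

```text
[ 1.52  0.42 -1.02  2.35 -1.04  0.11  0.19] [ 0.44730576 -0.26945858  0.24698504]
```

```bash
cat > fk.py <<'E'
from h import *
import itertools
D=[([1.24229799,.60007188,-.00253286,1.60002744,.00174799,.94290799,-.07979175],[.18051772,-.70172227,.21783514],[-6.93e-4,.992083,.12558,-1.36e-4]),
([1.63,.43,-.64,2.2,-.95,.48,.43],[.3541,-.4258,.2517],[-.015,.938,.046,.342])]
s=bot.sense(); D.append((s['joints'],s['tool_pos'],s['tcp_rot']))
def chain(q,sg,o=0):
    r=R.identity();out=[r]
    for k,(ax,sn) in enumerate(zip('zyzyzyz',sg)):
        r=r*R.from_euler(ax,sn*q[k]+(o if k==0 else 0));out.append(r)
    return out
E
python3 - <<'E'
from fk import *
res=[]
Q=[R.from_quat(np.roll(d[2],-1)) for d in D]
for sg in itertools.product([1,-1],repeat=7):
    X=[chain(d[0],sg)[-1] for d in D]
    # Q=Rz(o) X Rz(k): find consistency
    best=min((sum((((R.from_euler('z',o)*x).inv()*q)*((R.from_euler('z',o)*X[0]).inv()*Q[0]).inv()).magnitude() for x,q in zip(X[1:],Q[1:])),o) for o in np.radians(np.arange(-180,180,2.)))
    res.append((best,sg))
res.sort(key=lambda t:t[0][0])
for (e,o),sg in res[:4]: 
    X=R.from_euler('z',o)*chain(D[0][0],sg)[-1]
    print(round(e,3),np.degrees(o),sg,(X.inv()*Q[0]).as_euler('xyz',degrees=True).round(1))
E
```

```text
0.009 0.0 (-1, 1, -1, 1, -1, 1, -1) [-0. -0. 90.]
0.009 -180.0 (-1, -1, -1, -1, -1, -1, -1) [ -0.  -0. -90.]
0.353 -176.0 (1, 1, -1, 1, -1, 1, 1) [ 0.  -0.  65.5]
0.353 4.0 (1, -1, -1, -1, -1, -1, 1) [   0.    -0.  -114.5]
```

```bash
python3 - <<'E'
from h import *
go([[((.43,-.33,.27),-30,5,6)]])
E
```

```text
-0.037 0.578 -0.338 -0.081 -0.177 0.188 x6
```

Call:
move_arm(
  plan="-0.04 0.58 -0.34 -0.08 -0.18 0.19;-0.04 0.58 -0.34 -0.08 -0.18 0.19;-0.04 0.58 -0.34 -0.08 -0.18 0.19;-0.04 0.58 -0.34 -0.08 -0.18 0.19;-0.04 0.58 -0.34 -0.08 -0.18 0.19;-0.04 0.58 -0.34 -0.08 -0.18 0.19",
)

```text
time: 3.2
tool_pos: [0.4271, -0.3324, 0.2693]
tcp_rot: [-0.004, 0.974, -0.212, 0.085]
ft_force: [0.3, 0.2, -0.4]
opening: 0.008
finger_force: 0.0
```

```bash
cat >> fk.py <<'E'
SG=(-1,1,-1,1,-1,1,-1)
PAR=[(0,'z'),(1,'y'),(3,'z'),(3,'x'),(5,'z'),(5,'x'),(5,'y'),(7,'z'),(6,'x')]
def rows(q,par):
    c=chain(q,SG); return np.array([c[k].as_matrix()[:,'xyz'.index(a)] for k,a in par]).T
E
python3 - <<'E'
from fk import *
s=bot.sense();print(s['joints'].round(3).tolist(),s['tool_pos'].round(4).tolist(),s['tcp_rot'].round(4).tolist())
A=np.vstack([rows(d[0],PAR) for d in D]);b=np.hstack([d[1] for d in D])
for n in (5,7,9):
    x,r,_,sv=np.linalg.lstsq(A[:,:n],b,rcond=1e-3);print(x.round(3),np.abs(A[:,:n]@x-b).max().round(4),sv.round(2))
E
```

```text
[0.508, 0.261, 0.116, 2.074, -0.168, 0.661, -1.256] [0.4271, -0.3324, 0.2693] [-0.0035, 0.9736, -0.2122, 0.0846]
[ 0.394 -0.01   0.277  0.191  0.466] 0.0504 [2.84 2.   1.67 0.32 0.23]
[ 0.295 -0.001  0.468  0.203  0.455  0.121 -0.041] 0.0256 [2.94 2.52 2.29 0.68 0.47 0.23 0.17]
[ 0.163 -0.066  0.689  0.103  0.469 -0.081  0.008  0.245  0.178] 0.0019 [3.4  2.92 2.45 0.74 0.49 0.28 0.17 0.1  0.  ]
```

```bash
cat >> fk.py <<'E'
D[2:]=[([0.508,0.261,0.116,2.074,-0.168,0.661,-1.256],[0.4271,-0.3324,0.2693],None),([1.52,.42,-1.02,2.35,-1.04,.11,.19],[.44730576,-.26945858,.24698504],None)]
A=np.vstack([rows(d[0],PAR) for d in D]);b=np.hstack([d[1] for d in D])
X=np.linalg.lstsq(A,b,rcond=1e-3)[0]
fk=lambda q:(rows(q,PAR)@X, chain(q,SG)[-1]*R.from_euler('z',90,degrees=True))
lo=np.array([-2.57,-.35,-1.29,.11,-1.05,.11,-2.63]);hi=np.array([2.57,1.97,1.29,2.56,4.19,1.86,2.63])
from scipy.optimize import least_squares
def ik(P,a,L,q0):
    Q=rot(a,L)
    f=lambda q:np.r_[(fk(q)[0]-P)*10,(Q.inv()*fk(q)[1]).as_rotvec()*5,(np.array(q)-q0)*.01]
    s=least_squares(f,np.clip(q0,lo+.01,hi-.01),bounds=(lo,hi))
    return s.x.round(2),np.linalg.norm(fk(s.x)[0]-P).round(4),np.degrees((Q.inv()*fk(s.x)[1]).magnitude()).round(1)
E
python3 - <<'E'
from fk import *
print(X.round(3),np.abs(A@X-b).max())
q0=[0.1,0.261,0.0,2.074,0,0.5,-1.5]
for l,P in [('r50',rel(50,.2,.036)),('r20',rel(20,.195,.036)),('r0',rel(0,.195,.036)),('r-40',rel(-40,.195,.036)),('pad',(.62,.086,.1)),('jar',(.53,.41,.05))]:
  for a in ((0,5.65) if l!='jar' else (5,38)):
    for L in (32,36,40): print(l,a,L,*ik(np.array(P),a,L,q0))
E
```

```text
[ 0.236 -0.052  0.692  0.014  0.414 -0.04  -0.005  0.372  0.037] 0.0033775080183447437
r50 0 32 [ 0.17  0.57 -0.02  2.15 -1.05  0.11 -0.37] 0.0699 10.4
r50 0 36 [ 0.23  0.55 -0.07  2.14 -1.05  0.11 -0.35] 0.086 12.8
r50 0 40 [ 0.3   0.54 -0.13  2.13 -1.05  0.11 -0.32] 0.1018 15.3
r50 5.65 32 [ 0.3   0.58 -0.15  2.14 -1.05  0.11 -0.23] 0.0659 9.8
r50 5.65 36 [ 0.38  0.58 -0.22  2.13 -1.05  0.11 -0.2 ] 0.0812 12.1
r50 5.65 40 [ 0.48  0.58 -0.31  2.12 -1.05  0.11 -0.15] 0.0961 14.4
r20 0 32 [ 0.18  0.5  -0.26  2.26  1.08  0.11 -2.63] 0.091 12.5
r20 0 36 [ 0.23  0.48 -0.3   2.25  1.1   0.11 -2.63] 0.1077 14.8
r20 0 40 [-0.11  0.43  0.14  2.26 -1.05  0.11 -0.52] 0.1247 17.2
r20 5.65 32 [ 0.04  0.49  0.    2.26 -1.05  0.11 -0.39] 0.089 12.2
r20 5.65 36 [ 0.1   0.47 -0.05  2.25 -1.05  0.11 -0.37] 0.1054 14.5
r20 5.65 40 [ 0.18  0.45 -0.13  2.24 -1.05  0.11 -0.34] 0.1218 16.8
r0 0 32 [-0.16  0.46 -0.04  2.29  0.89  0.11 -2.63] 0.098 13.1
r0 0 36 [-0.17  0.43 -0.02  2.29  0.89  0.11 -2.63] 0.115 15.5
r0 0 40 [-0.19  0.4  -0.01  2.29  0.9   0.11 -2.63] 0.132 17.8
r0 5.65 32 [-0.3   0.46  0.21 
[... 655 characters left out ...]
  0.18  2.23  0.79  0.11 -2.63] 0.0754 10.8
pad 0 40 [-0.49  0.41  0.23  2.22  0.78  0.11 -2.63] 0.092 13.2
pad 5.65 32 [-0.21  0.44 -0.06  2.22  0.93  0.11 -2.63] 0.0587 8.3
pad 5.65 36 [-0.21  0.42 -0.05  2.22  0.93  0.11 -2.63] 0.0755 10.8
pad 5.65 40 [-0.21  0.4  -0.05  2.21  0.94  0.11 -2.63] 0.0923 13.2
jar 5 32 [-1.35  0.69  0.61  2.16  0.22  0.11 -2.63] 0.0432 6.5
jar 5 36 [-1.44  0.72  0.7   2.16  0.18  0.11 -2.63] 0.0551 8.3
jar 5 40 [-1.53  0.76  0.79  2.16  0.14  0.11 -2.63] 0.0664 10.1
jar 38 32 [-0.9   0.57  0.23  2.14 -1.05  0.11 -0.61] 0.0625 9.5
jar 38 36 [-0.91  0.55  0.24  2.13 -1.05  0.11 -0.61] 0.0791 12.0
jar 38 40 [-0.91  0.53  0.24  2.12 -1.05  0.11 -0.61] 0.0956 14.6
```

```bash
python3 - <<'E'
from fk import *
import fk as F, h
base=rot
F.rot=lambda a,L:base(a,L)*R.from_euler('z',180,degrees=True)
q0=[0.1,0.5,0.0,2.2,3.14,0.3,-1.5]
for l,P,As in [('r50',rel(50,.2,.036),(5.65,)),('r20',rel(20,.195,.036),(5.65,)),('r0',rel(0,.195,.036),(5.65,)),('r-40',rel(-40,.195,.036),(5.65,)),('pad',(.62,.086,.1),(5.65,)),('pad+',(.62,.086,.14),(5.65,)),('jar',(.53,.41,.05),(5,20,38)),('jar+',(.53,.41,.2),(20,38)),('now',(.43,-.33,.27),(-35,-20))]:
  for a in As:
    for L in (35,40,): print(l,a,L,*F.ik(np.array(P),a,L,q0))
E
```

```text
r50 5.65 35 [ 0.25  0.76 -0.1   2.46  3.31  0.67 -1.44] 0.0 0.0
r50 5.65 40 [ 0.26  0.83 -0.1   2.53  3.31  0.89 -1.4 ] 0.0 0.0
r20 5.65 35 [ 0.57  1.17 -1.28  2.56  2.17  1.3  -0.49] 0.0166 1.2
r20 5.65 40 [ 0.58  1.21 -1.29  2.56  2.25  1.35 -0.48] 0.0358 2.5
r0 5.65 35 [ 0.39  1.14 -1.26  2.56  2.1   1.35 -0.63] 0.0317 2.4
r0 5.65 40 [ 0.39  1.19 -1.29  2.56  2.16  1.43 -0.63] 0.052 3.7
r-40 5.65 35 [-0.25  0.83 -0.41  2.56  2.52  0.94 -1.35] 0.0001 0.0
r-40 5.65 40 [ 0.03  1.28 -1.29  2.56  2.08  1.71 -0.89] 0.0103 0.7
pad 5.65 35 [-0.25  0.6  -0.03  2.5   2.93  0.57 -1.53] 0.0 0.0
pad 5.65 40 [-0.08  0.7  -0.36  2.56  2.69  0.86 -1.31] 0.0 0.0
pad+ 5.65 35 [-0.28  0.5   0.01  2.46  2.92  0.43 -1.51] 0.0 0.0
pad+ 5.65 40 [-0.26  0.56 -0.04  2.54  2.92  0.66 -1.53] 0.0 0.0
jar 5 35 [-1.06  0.72  0.14  2.34  2.25  0.48 -1.55] 0.0 0.0
jar 5 40 [-1.03  0.76  0.04  2.38  2.25  0.68 -1.61] 0.0 0.0
jar 20 35 [-0.89  0.72 -0.    2.4   2.58  0.59 -1.55] 0.0 0.0
jar 20 40 [-0.88  0.78 -0.06  2.46  2.59  0.8  -1.6 ] 0.0 0.0
jar 38 35 [-0.68  0.72 -0.12  2.42  2.92  0.62 -1.43] 0.0 0.0
jar 38 40 [-0.67  0.79 -0.16  2.49  2.92  0.85 -1.44] 0.0 0.0
jar+ 20 35 [-1.24  0.42  0.5   2.31  2.45  0.11 -1.34] 0.0 0.0
jar+ 20 40 [-1.07  0.43  0.23  2.36  2.35  0.35 -1.28] 0.0 0.0
jar+ 38 35 [-0.8   0.39  0.05  2.3   2.94  0.15 -1.45] 0.0 0.0
jar+ 38 40 [-0.72  0.42 -0.07  2.37  2.87  0.35 -1.38] 0.0 0.0
now -35 35 [ 0.79  0.15 -0.3   2.43  1.97  0.11 -0.46] 0.0001 0.0
now -35 40 [ 0.39  0.15  0.18  2.53  3.1   0.23 -1.58] 0.0 0.0
now -20 35 [ 0.99  0.19 -0.37  2.41  4.19  0.11 -2.35] 0.0095 1.1
now -20 40 [ 0.79  0.18 -0.09  2.47  4.03  0.27 -2.16] 0.0 0.0
```

```bash
python3 - <<'E'
from fk import *
import fk as F
base=rot
for fl,q0 in ((0,[0.1,.3,0,2.1,0,.4,-1.5]),(1,[0.1,0.5,0.0,2.2,3.14,0.3,-1.5])):
  F.rot=lambda a,L:base(a,L)*R.from_euler('z',180*fl,degrees=True)
  for d in (30,0,-35):
    for z in (.036,.12):
      for L in (10,15,20,25): print(fl,d,z,L,*F.ik(rel(d,.2,z),5.65,L,q0))
E
```

```text
0 30 0.036 10 [ 0.07  0.61 -0.07  2.25  0.2   0.11 -1.65] 0.0 0.0
0 30 0.036 15 [-0.03  0.59  0.1   2.27 -1.05  0.11 -0.39] 0.0133 1.8
0 30 0.036 20 [ 0.02  0.57  0.06  2.26 -1.05  0.11 -0.37] 0.0341 4.7
0 30 0.036 25 [ 0.07  0.54  0.01  2.25 -1.05  0.11 -0.35] 0.0546 7.6
0 30 0.12 10 [ 0.06  0.49 -0.05  2.18  0.01  0.31 -1.47] 0.0 0.0
0 30 0.12 15 [ 0.08  0.46 -0.07  2.25  0.01  0.17 -1.47] 0.0 0.0
0 30 0.12 20 [-0.02  0.45  0.1   2.31 -1.05  0.11 -0.38] 0.0043 0.6
0 30 0.12 25 [ 0.03  0.42  0.05  2.29 -1.05  0.11 -0.37] 0.0252 3.4
0 0 0.036 10 [-0.07  0.59 -0.14  2.33  0.99  0.11 -2.63] 0.0038 0.5
0 0 0.036 15 [-0.06  0.56 -0.15  2.32  1.    0.11 -2.63] 0.0253 3.3
0 0 0.036 20 [-0.04  0.53 -0.17  2.31  1.01  0.11 -2.63] 0.0467 6.1
0 0 0.036 25 [-0.3   0.5   0.2   2.32 -1.05  0.11 -0.57] 0.0675 8.9
0 0 0.12 10 [-0.2   0.45  0.03  2.27 -0.01  0.25 -1.63] 0.0 0.0
0 0 0.12 15 [-0.18  0.43  0.    2.35  0.18  0.11 -1.83] 0.0001 0.0
0 0 0.12 20 [-0.05  0.41 -0.16  2.36  0.98  0.11 -2.63] 0.0147 1.9
0 0 0.12 25 [-0.03  0.38 -0.19  2.35  1.    0.11 -2.63] 0.0362 4.6
0 -35 0.036 10 [-0.46  0
[... 1417 characters left out ...]
7  2.3   1.33  0.52  0.12] 0.0 0.0
1 0 0.12 20 [-0.05  0.43 -0.17  2.41  1.99  0.11 -0.49] 0.0001 0.0
1 0 0.12 25 [-0.17  0.44  0.    2.49  3.03  0.23 -1.52] 0.0 0.0
1 -35 0.036 10 [ 0.07  0.77 -0.75  2.2   1.36  0.57 -0.07] 0.0 0.0
1 -35 0.036 15 [-0.35  0.61 -0.05  2.32  1.94  0.11 -0.65] 0.0001 0.0
1 -35 0.036 20 [-0.45  0.63  0.07  2.39  2.88  0.22 -1.6 ] 0.0 0.0
1 -35 0.036 25 [-0.43  0.67  0.01  2.47  2.84  0.43 -1.59] 0.0 0.0
1 -35 0.12 10 [ 0.24  0.78 -1.09  2.11  1.18  0.84  0.09] 0.0 0.0
1 -35 0.12 15 [ 0.16  0.67 -0.9   2.2   1.29  0.65 -0.02] 0.0 0.0
1 -35 0.12 20 [-0.09  0.52 -0.47  2.29  1.48  0.35 -0.22] 0.0 0.0
1 -35 0.12 25 [-0.55  0.46  0.19  2.4   2.87  0.14 -1.58] 0.0 0.0
```

```bash
python3 - <<'E'
from fk import *
import fk as F
base=rot
F.rot=lambda a,L:base(a,L)*R.from_euler('z',180,degrees=True)
qe,e1,e2=F.ik(np.array([.54,-.2,.22]),-10,45,[.4,.5,0,2.3,3.14,.4,-1.5]);print(qe,e1,e2)
s=bot.sense();q0=s['joints']
N=22
qs=[q0+(qe-q0)*k/N+np.eye(7)[5]*.0*np.sin(np.pi*k/N) for k in range(N+1)]
T=[fk(q) for q in qs]
off=s['tool_pos']-T[0][0]; print('off',off.round(4))
for c in (0,11):
    p,r=T[c]
    for k in range(c+1,c+12):
        sh=r.inv().apply(T[k][0]-p)/.1;rv=(r.inv()*T[k][1]).as_rotvec()/np.pi
        print(' '.join('%g'%v for v in np.r_[sh,rv].round(2)+0.),end='; ')
    print()
print([t[0].round(2).tolist() for t in T[::3]]); print([np.degrees((T[k].__getitem__(1).inv()*T[k+1][1]).magnitude()).round(1) for k in range(0,N,3)])
E
```

```text
[ 0.93  0.54 -0.93  2.56  2.55  0.7  -0.86] 0.0003 0.0
off [-0.0032 -0.0006 -0.0017]
-0.22 0.11 0.12 -0.02 -0.02 -0.04; -0.4 0.22 0.21 -0.03 -0.04 -0.09; -0.55 0.35 0.28 -0.04 -0.05 -0.13; -0.66 0.47 0.34 -0.06 -0.07 -0.18; -0.74 0.59 0.39 -0.07 -0.08 -0.23; -0.77 0.7 0.43 -0.08 -0.09 -0.28; -0.77 0.8 0.47 -0.09 -0.1 -0.32; -0.74 0.87 0.5 -0.1 -0.11 -0.37; -0.67 0.92 0.54 -0.11 -0.12 -0.42; -0.59 0.94 0.58 -0.12 -0.12 -0.47; -0.48 0.92 0.62 -0.13 -0.13 -0.52; 
0.05 0.13 0.01 -0.02 0 -0.05; 0.14 0.27 0.01 -0.04 -0.01 -0.09; 0.26 0.42 -0.01 -0.06 -0.01 -0.14; 0.41 0.57 -0.06 -0.08 -0.01 -0.18; 0.6 0.71 -0.13 -0.11 -0.01 -0.23; 0.81 0.84 -0.23 -0.13 -0.02 -0.27; 1.05 0.94 -0.35 -0.16 -0.02 -0.31; 1.31 1.03 -0.51 -0.19 -0.02 -0.35; 1.58 1.08 -0.69 -0.22 -0.02 -0.39; 1.86 1.09 -0.91 -0.26 -0.03 -0.43; 2.15 1.07 -1.15 -0.29 -0.03 -0.46; 
[[0.43, -0.33, 0.27], [0.37, -0.34, 0.23], [0.34, -0.36, 0.21], [0.34, -0.39, 0.2], [0.37, -0.4, 0.2], [0.43, -0.38, 0.19], [0.49, -0.33, 0.2], [0.53, -0.24, 0.21]]
[np.float64(9.0), np.float64(9.1), np.float64(9.1), np.float64(9.1), np.float64(9.1), np.float64(9.0), np.float64(9.0), np.float64(9.1)]
```

Call:
move_arm(
  plan="-0.22 0.11 0.12 -0.02 -0.02 -0.04; -0.4 0.22 0.21 -0.03 -0.04 -0.09; -0.55 0.35 0.28 -0.04 -0.05 -0.13; -0.66 0.47 0.34 -0.06 -0.07 -0.18; -0.74 0.59 0.39 -0.07 -0.08 -0.23; -0.77 0.7 0.43 -0.08 -0.09 -0.28; -0.77 0.8 0.47 -0.09 -0.1 -0.32; -0.74 0.87 0.5 -0.1 -0.11 -0.37; -0.67 0.92 0.54 -0.11 -0.12 -0.42; -0.59 0.94 0.58 -0.12 -0.12 -0.47; -0.48 0.92 0.62 -0.13 -0.13 -0.52; -0.48 0.92 0.62 -0.13 -0.13 -0.52",
)

```text
time: 4.7
tool_pos: [0.3582, -0.3968, 0.195]
tcp_rot: [0.196, 0.798, 0.55, -0.154]
ft_force: [0.9, 0.8, -0.3]
opening: 0.006
finger_force: 0.0
```

```bash
cat >> fk.py <<'E'
base=rot
def rot(a,L): return base(a,L)*R.from_euler('z',180,degrees=True)
import h as _h; _h.rot=rot
def jpath(qe,N,chunk):
    s=bot.sense();q0=s['joints'];T=[fk(q0+(qe-q0)*k/N) for k in range(N+1)]
    print([t[0].round(2).tolist() for t in T[::3]], np.degrees((T[0][1].inv()*T[1][1]).magnitude()).round(1))
    for c in range(0,N,chunk):
        p,r=T[c]
        print('; '.join(' '.join('%g'%v for v in np.r_[r.inv().apply(T[k][0]-p)/.1,(r.inv()*T[k][1]).as_rotvec()/np.pi].round(2)+0.) for k in range(c+1,min(N,c+chunk)+1)))
E
python3 - <<'E'
from fk import *
s=bot.sense();print(s['joints'].round(2),s['tool_pos'],fk(s['joints'])[0])
for P,a,L in (((.54,-.2,.2),-20,45),((.56,-.16,.12),0,35),((.56,-.22,.15),-15,40)):
    print(*ik(np.array(P),a,L,[.3,.5,0,2.3,3.14,.4,-1.5]))
E
```

```text
[ 0.28  0.37  0.21  2.32  1.02  0.45 -0.83] [ 0.35824355 -0.39676379  0.1950255 ] [ 0.38154377 -0.40980694  0.19662992]
[ 0.87  0.73 -1.21  2.56  2.13  1.08 -0.74] 0.0126 1.0
[ 0.39  0.55 -0.14  2.54  3.32  0.54 -1.46] 0.0 0.0
[ 0.52  0.55 -0.33  2.56  2.9   0.66 -1.29] 0.0 0.0
```

```bash
python3 - <<'E'
s=open('fk.py').read()
s=s.replace("A=np.vstack","D.append(([0.28,0.37,0.21,2.32,1.02,0.45,-0.83],[.35824,-.39676,.19503],None))\nA=np.vstack",1)
open('fk.py','w').write(s)
E
python3 - <<'E'
from fk import *
print(X.round(3),np.abs(A@X-b).max().round(4))
qe,*e=ik(np.array([.56,-.17,.14]),0,35,[.3,.5,0,2.3,3.14,.4,-1.5]);print(qe,e)
jpath(qe,16,5)
E
```

```text
[ 0.256 -0.058  0.684 -0.009  0.424 -0.036  0.004  0.385  0.021] 0.008
[ 0.41  0.49 -0.18  2.45  3.34  0.38 -1.5 ] [np.float64(0.0), np.float64(0.0)]
[[0.37, -0.4, 0.19], [0.41, -0.41, 0.19], [0.46, -0.4, 0.18], [0.52, -0.35, 0.17], [0.55, -0.28, 0.16], [0.56, -0.2, 0.14]] 6.8
-0.02 0.13 0.02 -0.01 -0.01 -0.03; -0.01 0.27 0.03 -0.03 -0.01 -0.07; 0.03 0.42 0.04 -0.04 -0.02 -0.1; 0.11 0.58 0.03 -0.06 -0.02 -0.14; 0.22 0.73 0.01 -0.08 -0.03 -0.17
0.05 0.2 0.01 -0.02 0 -0.03; 0.13 0.4 0 -0.04 0 -0.07; 0.24 0.61 -0.02 -0.06 0 -0.1; 0.38 0.8 -0.05 -0.08 0 -0.13; 0.55 0.99 -0.1 -0.1 0 -0.16
0.08 0.26 0 -0.02 0 -0.03; 0.19 0.51 -0.01 -0.04 0 -0.06; 0.33 0.76 -0.05 -0.07 0.01 -0.09; 0.5 1 -0.11 -0.09 0.01 -0.12; 0.69 1.22 -0.18 -0.11 0.01 -0.16
0.09 0.29 0 -0.02 0 -0.03
```

Call:
move_arm(
  plan="-0.02 0.13 0.02 -0.01 -0.01 -0.03; -0.01 0.27 0.03 -0.03 -0.01 -0.07; 0.03 0.42 0.04 -0.04 -0.02 -0.1; 0.11 0.58 0.03 -0.06 -0.02 -0.14; 0.22 0.73 0.01 -0.08 -0.03 -0.17",
)

```text
time: 5.32
tool_pos: [0.4345, -0.4035, 0.1955]
tcp_rot: [0.273, 0.587, 0.744, -0.167]
ft_force: [0.3, -1.1, -0.2]
opening: 0.005
finger_force: 0.0
```

Call:
move_arm(
  plan="0.05 0.2 0.01 -0.02 0 -0.03; 0.13 0.4 0 -0.04 0 -0.07; 0.24 0.61 -0.02 -0.06 0 -0.1; 0.38 0.8 -0.05 -0.08 0 -0.13; 0.55 0.99 -0.1 -0.1 0 -0.16",
)

```text
time: 5.95
tool_pos: [0.5189, -0.329, 0.1771]
tcp_rot: [0.31, 0.335, 0.883, -0.111]
ft_force: [0.8, -0.2, -0.4]
opening: 0.006
finger_force: 0.0
```

```bash
python3 - <<'E'
from fk import *
s=bot.sense();print(s['joints'].round(3),s['tool_pos'],fk(s['joints'])[0])
qe,*e=ik(np.array([.54,-.15,.13]),0,35,[.3,.5,0,2.3,3.14,.4,-1.5]);print(qe,e)
jpath(qe,8,4)
E
```

```text
[ 0.437  0.446 -0.115  2.407  2.469  0.44  -1.232] [ 0.51887845 -0.32897005  0.17712524] [ 0.52410102 -0.33896017  0.17347939]
[ 0.34  0.51 -0.14  2.53  3.29  0.49 -1.48] [np.float64(0.0), np.float64(0.0)]
[[0.52, -0.34, 0.17], [0.54, -0.28, 0.16], [0.55, -0.2, 0.14]] 5.1
0.09 0.19 0 -0.01 0 -0.02; 0.2 0.38 -0.01 -0.03 0 -0.05; 0.32 0.58 -0.03 -0.05 0 -0.07; 0.46 0.78 -0.07 -0.06 0.01 -0.1
0.09 0.24 0 -0.02 0 -0.02; 0.2 0.48 -0.02 -0.04 0.01 -0.05; 0.33 0.73 -0.05 -0.05 0.01 -0.07; 0.48 0.97 -0.09 -0.07 0.01 -0.09
```

Call:
move_arm(
  plan="0.09 0.19 0 -0.01 0 -0.02; 0.2 0.38 -0.01 -0.03 0 -0.05; 0.32 0.58 -0.03 -0.05 0 -0.07; 0.46 0.78 -0.07 -0.06 0.01 -0.1",
)

```text
time: 6.45
tool_pos: [0.539, -0.244, 0.154]
tcp_rot: [0.304, 0.165, 0.936, -0.07]
ft_force: [0.5, -0.4, 0.6]
opening: 0.005
finger_force: 0.0
```

Call:
move_arm(
  plan="0.09 0.24 0 -0.02 0 -0.02; 0.2 0.48 -0.02 -0.04 0.01 -0.05; 0.33 0.73 -0.05 -0.05 0.01 -0.07; 0.48 0.97 -0.09 -0.07 0.01 -0.09",
)

```text
time: 6.95
tool_pos: [0.5322, -0.1352, 0.1303]
tcp_rot: [0.293, -0.003, 0.956, -0.006]
ft_force: [-0.7, 0.4, 0.1]
opening: 0.001
finger_force: 0.0
```

```bash
python3 - <<'E'
from fk import *
s=bot.sense();print(s['joints'].round(3),s['tool_pos'])
Y=YAW
go([[((.545,-.13,.08),Y,35,4)],[((.56,-.12,.037),Y,35,2)],[(rel(52,.2,.037),Y,38,3)],
 [(rel(52-4.5*k,.195,.037),Y,38-2*(k>2),1) for k in range(1,6)],
 [(rel(29.5-5*k,.195,.037),Y,36-k,1) for k in range(1,6)],
 [(rel(4.5-5*k,.195,.037),Y,30-(k<5),1) for k in range(1,6)],
 [(rel(-20.5-(4,7,9,10)[k-1],.195,.037),Y,30,1) for k in range(1,5)]])
q=s['joints']
for P,L in ((rel(52,.2,.037),38),(rel(7,.195,.037),30),(rel(-30,.195,.037),30)): print(*ik(P,Y,L,q))
E
```

```text
[ 0.508  0.52  -0.41   2.505  2.927  0.449 -1.133] [ 0.53220976 -0.13521127  0.13032772]
0.176 0.058 0.488 -0.021 -0.005 -0.023 x4
0.116 0.085 0.444 0 0 0 x2
-0.664 -0.035 0.465 0 -0.017 0 x3
0.068 0.138 -0.053 0 0 0; 0.154 0.246 -0.12 0 0 0; 0.232 0.362 -0.181 0 0.011 0; 0.304 0.486 -0.237 0 0.011 0; 0.367 0.616 -0.287 0 0.011 0
0.062 0.152 -0.045 0 0.006 0; 0.114 0.309 -0.083 0 0.011 0; 0.154 0.472 -0.112 0 0.017 0; 0.183 0.638 -0.133 0 0.022 0; 0.2 0.807 -0.145 0 0.028 0
0.005 0.17 -0.003 0 0.011 0; -0.003 0.34 0.002 0 0.011 0; -0.023 0.508 0.014 0 0.011 0; -0.056 0.674 0.033 0 0.011 0; -0.101 0.836 0.061 0 0.006 0
-0.045 0.126 0.026 0 0 0; -0.084 0.218 0.048 0 0 0; -0.112 0.277 0.065 0 0 0; -0.127 0.307 0.073 0 0 0
[ 0.43  0.81 -0.41  2.4   2.99  0.68 -1.09] 0.0 0.0
[ 0.09  0.75 -0.39  2.54  2.7   0.71 -1.18] 0.0 0.0
[-0.2   0.74 -0.38  2.47  2.46  0.68 -1.22] 0.0 0.0
```

```bash
python3 - <<'E'
from fk import *
Y=YAW
go([[((.545,-.145,.08),Y,35,4)],[((.56,-.15,.037),Y,35,2),((.605,-.145,.037),Y,38,2)],[(rel(52,.2,.037),Y,38,3)]])
E
```

```text
0.177 -0.092 0.489 -0.021 -0.005 -0.023 x4
0.128 -0.065 0.435 0 0 0 x2; -0.242 -0.059 0.695 0 -0.017 0 x2
-0.305 0.259 0.238 0 0 0 x3
```

Call:
move_arm(
  plan="0.18 -0.09 0.49 -0.021 -0.005 -0.023;0.18 -0.09 0.49 -0.021 -0.005 -0.023;0.18 -0.09 0.49 -0.021 -0.005 -0.023",
)

```text
time: 7.32
tool_pos: [0.5437, -0.1453, 0.0801]
tcp_rot: [0.299, -0.046, 0.953, 0.015]
ft_force: [0.1, -0.0, 0.3]
opening: 0.005
finger_force: 0.0
```

Call:
move_arm(
  plan="0.13 -0.065 0.435 0 0 0;0.13 -0.065 0.435 0 0 0;-0.24 -0.06 0.695 0 -0.017 0;-0.24 -0.06 0.695 0 -0.017 0",
)

```text
time: 7.82
tool_pos: [0.6063, -0.1446, 0.0402]
tcp_rot: [0.327, -0.048, 0.944, 0.016]
ft_force: [0.2, -0.1, -0.0]
opening: 0.008
finger_force: 0.0
```

Call:
move_arm(
  plan="-0.305 0.26 0.24 0 0 0;-0.305 0.26 0.24 0 0 0;-0.305 0.26 0.24 0 0 0",
)

```text
time: 8.2
tool_pos: [0.6389, -0.1154, 0.0381]
tcp_rot: [0.325, -0.048, 0.944, 0.016]
ft_force: [0.0, -0.1, 0.3]
opening: 0.005
finger_force: 0.0
```

```bash
python3 - <<'E'
from fk import *
s=bot.sense();print(s['joints'].round(3),s['tool_pos'],rel(52,.2,.037))
pair('b1',[('scene',(240,75,170,170)),],3.5)
E
```

```text
[ 0.47   0.796 -0.42   2.356  3.01   0.606 -1.073] [ 0.63891847 -0.11536289  0.03813772] [ 0.64098204 -0.11545904  0.037     ]
```

View pics/b1.png

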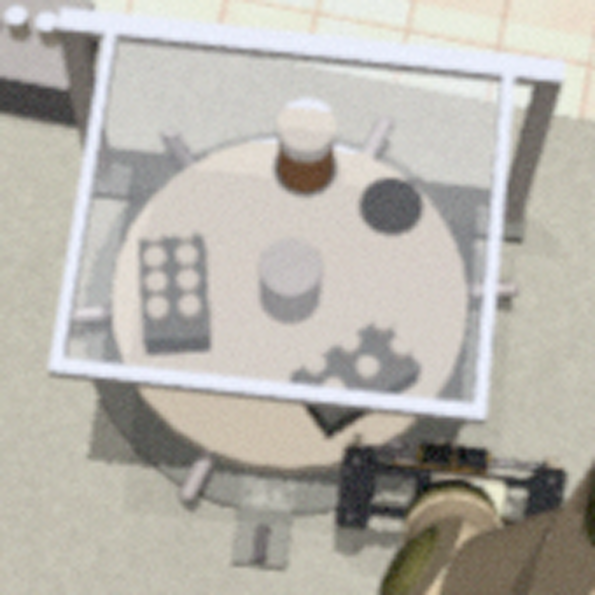

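The closed fingers sit right of the right-hand front bar, clear of the hood edge, and the carousel hasn't moved. Now I'll push it round.

Call:
move_arm(
  plan="0.068 0.138 -0.053 0 0 0; 0.154 0.246 -0.12 0 0 0; 0.232 0.362 -0.181 0 0.011 0; 0.304 0.486 -0.237 0 0.011 0; 0.367 0.616 -0.287 0 0.011 0",
)

```text
time: 8.88
tool_pos: [0.5861, -0.0583, 0.0361]
tcp_rot: [0.308, -0.047, 0.95, 0.016]
ft_force: [0.5, 0.2, -0.3]
opening: 0.003
finger_force: 0.1
```

Call:
move_arm(
  plan="0.062 0.152 -0.045 0 0.006 0; 0.114 0.309 -0.083 0 0.011 0; 0.154 0.472 -0.112 0 0.017 0; 0.183 0.638 -0.133 0 0.022 0; 0.2 0.807 -0.145 0 0.028 0",
)

```text
time: 9.5
tool_pos: [0.5533, 0.0195, 0.0358]
tcp_rot: [0.265, -0.048, 0.963, 0.014]
ft_force: [0.3, -0.3, -0.2]
opening: 0.007
finger_force: 0.2
```

Call:
move_arm(
  plan="0.005 0.17 -0.003 0 0.011 0; -0.003 0.34 0.002 0 0.011 0; -0.023 0.508 0.014 0 0.011 0; -0.056 0.674 0.033 0 0.011 0; -0.101 0.836 0.061 0 0.006 0",
)

```text
time: 10.12
tool_pos: [0.5576, 0.104, 0.0362]
tcp_rot: [0.257, -0.048, 0.965, 0.013]
ft_force: [0.4, -0.3, 0.1]
opening: 0.008
finger_force: 0.2
```

Call:
move_arm(
  plan="-0.045 0.126 0.026 0 0 0; -0.084 0.218 0.048 0 0 0; -0.112 0.277 0.065 0 0 0; -0.127 0.307 0.073 0 0 0;-0.127 0.307 0.073 0 0 0",
)

```text
time: 10.75
tool_pos: [0.5696, 0.1352, 0.0363]
tcp_rot: [0.257, -0.048, 0.965, 0.013]
ft_force: [-0.0, 0.9, 1.1]
opening: 0.004
finger_force: 0.0
```

```bash
cat >> fk.py <<'E'
def openrel():
    """angle of the open bay from the two pads' dark disc: best match of rendered free pad darkness + racks over angle"""
    im=cv2.GaussianBlur(bot.capture('top'),(0,0),.8).astype(float)
    im2=cv2.GaussianBlur(bot.capture('scene'),(0,0),.8).astype(float)
    best=[]
    for d in np.arange(-180,180,1.):
        t=np.radians(180+YAW+d); e=np.array([np.cos(t),np.sin(t)]); n=np.array([-e[1],e[0]])
        c=C+.125*e-.045*n  # free pad: carousel +y side
        v=0
        for nm,I in(('top',im),('scene',im2)):
            g=lambda r,k:np.mean([I[int(round(b)),int(round(a))].mean() for a,b in (proj(nm,[*(c+r*np.array([np.cos(w),np.sin(w)])),.054]) for w in np.arange(k)*2*np.pi/k)])
            v+=g(.039,16)-.5*g(.015,8)-.5*g(.023,12)
        best.append((v,d))
    return sorted(best)[::-1][:4]
E
python3 - <<'E'
from fk import *
s=bot.sense();print(s['joints'].round(2),s['tool_pos']);print(openrel())
pair('b2',[('scene',(240,75,170,170)),],3.5)
E
```

```text
[-0.14  0.73 -0.4   2.43  2.43  0.64 -1.14] [0.56958149 0.13523078 0.0362888 ]Traceback (most recent call last):
  File "<stdin>", line 2, in <module>
  File "fk.py", line 47, in openrel
    v+=g(.039,16)-.5*g(.015,8)-.5*g(.023,12)
       ~^^^^^^^^^
  File "fk.py", line 46, in <lambda>
    g=lambda r,k:np.mean([I[int(round(b)),int(round(a))].mean() for a,b in (proj(nm,[*(c+r*np.array([np.cos(w),np.sin(w)])),.054]) for w in np.arange(k)*2*np.pi/k)])
                                                                           ^^^^^^^^^^^^^^^^^^^^^^^^^^^^^^^^^^^^^^^^^^^^^^^^^^^^^^^^^^^^^^^^^^^^^^^^^^^^^^^^^^^^^^^^
  File "fk.py", line 46, in <genexpr>
    g=lambda r,k:np.mean([I[int(round(b)),int(round(a))].mean() for a,b in (proj(nm,[*(c+r*np.array([np.cos(w),np.sin(w)])),.054]) for w in np.arange(k)*2*np.pi/k)])
                                                                            ~~~~^^^^^^^^^^^^^^^^^^^^^^^^^^^^^^^^^^^^^^^^^^^^^^^^^^
  File "h.py", line 9, in proj
    p=bot.camera_params(n);P=np.array(p['pose'])
ValueError: time passes only in moves, steps and waits
```

```bash
sed -i 's/bot.camera_params(n)/cam(n)/; 4i import functools\ncam=functools.lru_cache(bot.camera_params)' h.py; python3 - <<'E'
from fk import *
print(openrel())
pair('b2',[('scene',(240,75,170,170)),],3.5)
E
```

```text
[(np.float64(125.72222222222224), np.float64(85.0)), (np.float64(125.54166666666664), np.float64(84.0)), (np.float64(122.08333333333331), np.float64(86.0)), (np.float64(119.2013888888889), np.float64(83.0))]
```

View pics/b2.png

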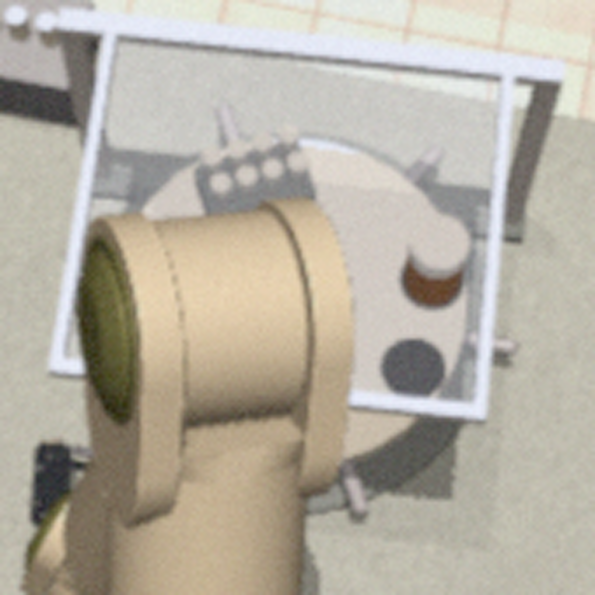

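The open bay is now at rel +84.5°, with the free pad at crop (413,368), and the next bar sits at about +24.5°. I'll lift over it, swing back and push again.

```bash
python3 - <<'E'
from fk import *
Y=YAW
q=bot.sense()['joints']
for d,z in ((-30,.085),(0,.085),(38,.085)): print(*ik(rel(d,.205,z),Y,30,q))
H=[]
go([[(rel(-29,.205,.085),Y,30,2),(rel(-15,.207,.085),Y,30,1),(rel(-2,.207,.085),Y,30,2)],
[(rel(12,.207,.085),Y,30,1),(rel(24,.207,.085),Y,30,2)],
[(rel(38,.205,.085),Y,30,2),(rel(39,.2,.037),Y,32,3)],
[(rel(39-4.5*k,.197,.037),Y,32,1) for k in range(1,6)],
[(rel(16.5-5*k,.197,.037),Y,30,1) for k in range(1,6)],
[(rel(-8.5-5*k,.197,.037),Y,30,1) for k in range(1,4)]+[(rel(-23.5-k,.197,.037),Y,30,1) for k in (4,7,9,10.5,10.5)]])
E
```

```text
[-0.2   0.62 -0.38  2.45  2.33  0.56 -1.1 ] 0.0 0.0
[ 0.06  0.62 -0.43  2.53  2.56  0.58 -1.11] 0.0 0.0
[ 0.37  0.61 -0.4   2.37  2.76  0.35 -0.98] 0.0 0.0
-0.159 0.008 -0.471 0 -0.001 0 x2; 0.02 -0.45 -0.574 0 -0.001 0; 0.08 -0.913 -0.609 0 -0.001 0 x2
-0.038 -0.503 0.022 0 0 0; -0.154 -0.914 0.089 0 0 0 x2
-0.239 -0.42 0.138 0 0 0 x2; -0.052 -0.417 0.584 0 -0.011 0 x3
0.059 0.143 -0.037 0 0 0; 0.129 0.274 -0.08 0 0 0; 0.19 0.411 -0.119 0 0 0; 0.242 0.553 -0.151 0 0 0; 0.284 0.699 -0.177 0 0 0
0.035 0.167 -0.022 0 0.011 0; 0.058 0.336 -0.036 0 0.011 0; 0.068 0.508 -0.043 0 0.011 0; 0.066 0.68 -0.041 0 0.011 0; 0.05 0.851 -0.032 0 0.011 0
-0.028 0.169 0.016 0 0 0; -0.069 0.334 0.04 0 0 0; -0.123 0.494 0.071 0 0 0; -0.174 0.618 0.1 0 0 0; -0.217 0.709 0.125 0 0 0; -0.248 0.767 0.143 0 0 0; -0.273 0.81 0.158 0 0 0; -0.273 0.81 0.158 0 0 0
```

Call:
move_arm(
  plan="-0.16 0.01 -0.47 0 -0.001 0;-0.16 0.01 -0.47 0 -0.001 0;0.02 -0.45 -0.574 0 -0.001 0; 0.08 -0.913 -0.609 0 -0.001 0; 0.08 -0.913 -0.609 0 -0.001 0",
)

```text
time: 11.62
tool_pos: [0.5408, 0.0361, 0.0843]
tcp_rot: [0.258, -0.045, 0.965, 0.012]
ft_force: [0.4, -0.1, -0.4]
opening: 0.008
finger_force: 0.0
```

Call:
move_arm(
  plan="-0.038 -0.503 0.022 0 0 0; -0.154 -0.914 0.089 0 0 0;-0.154 -0.914 0.089 0 0 0",
)

```text
time: 12.0
tool_pos: [0.57, -0.0513, 0.0848]
tcp_rot: [0.259, -0.046, 0.965, 0.013]
ft_force: [-0.6, 0.8, -0.5]
opening: 0.005
finger_force: 0.0
```

Call:
move_arm(
  plan="-0.24 -0.42 0.138 0 0 0;-0.24 -0.42 0.138 0 0 0;-0.052 -0.417 0.584 0 -0.011 0;-0.052 -0.417 0.584 0 -0.011 0;-0.052 -0.417 0.584 0 -0.011 0",
)

```text
time: 12.62
tool_pos: [0.6056, -0.085, 0.0375]
tcp_rot: [0.274, -0.049, 0.96, 0.015]
ft_force: [-0.0, -0.1, 0.1]
opening: 0.003
finger_force: 0.0
```

Call:
move_arm(
  plan="0.059 0.143 -0.037 0 0 0; 0.129 0.274 -0.08 0 0 0; 0.19 0.411 -0.119 0 0 0; 0.242 0.553 -0.151 0 0 0; 0.284 0.699 -0.177 0 0 0",
)

```text
time: 13.25
tool_pos: [0.5652, -0.0192, 0.037]
tcp_rot: [0.275, -0.048, 0.96, 0.014]
ft_force: [1.3, 1.2, -0.7]
opening: 0.002
finger_force: 0.1
```

Call:
move_arm(
  plan="0.035 0.167 -0.022 0 0.011 0; 0.058 0.336 -0.036 0 0.011 0; 0.068 0.508 -0.043 0 0.011 0; 0.066 0.68 -0.041 0 0.011 0; 0.05 0.851 -0.032 0 0.011 0",
)

```text
time: 13.88
tool_pos: [0.5508, 0.0649, 0.0368]
tcp_rot: [0.258, -0.048, 0.965, 0.013]
ft_force: [0.0, -0.7, -1.1]
opening: 0.005
finger_force: 0.2
```

Call:
move_arm(
  plan="-0.028 0.169 0.016 0 0 0; -0.069 0.334 0.04 0 0 0; -0.123 0.494 0.071 0 0 0; -0.174 0.618 0.1 0 0 0; -0.217 0.709 0.125 0 0 0; -0.248 0.767 0.143 0 0 0; -0.273 0.81 0.158 0 0 0; -0.273 0.81 0.158 0 0 0",
)

```text
time: 14.88
tool_pos: [0.5749, 0.1476, 0.0372]
tcp_rot: [0.258, -0.048, 0.965, 0.014]
ft_force: [-0.1, -0.1, -0.3]
opening: 0.003
finger_force: 0.0
```

```bash
python3 - <<'E'
from fk import *
s=bot.sense();print(s['joints'].round(2),s['tool_pos']);print(openrel()[:3]);print(openrel()[:3])
E
```

```text
[-0.15  0.74 -0.43  2.41  2.38  0.64 -1.1 ] [0.57487911 0.14763584 0.03716961]
[(np.float64(50.555555555555586), np.float64(58.0)), (np.float64(48.270833333333314), np.float64(56.0)), (np.float64(47.069444444444436), np.float64(57.0))]
[(np.float64(49.63194444444444), np.float64(58.0)), (np.float64(48.14583333333334), np.float64(56.0)), (np.float64(46.513888888888886), np.float64(57.0))]
```

```bash
python3 - <<'E'
from fk import *
Y=YAW
go([[(rel(-33,.207,.085),Y,30,2),(rel(-20,.209,.085),Y,30,1),(rel(-6,.209,.085),Y,30,2)],
[(rel(10,.209,.085),Y,30,1),(rel(22,.209,.085),Y,30,2)]])
E
```

```text
-0.151 0.026 -0.466 0 0 0 x2; 0.047 -0.386 -0.581 0 0 0; 0.146 -0.883 -0.638 0 0 0 x2
-0.018 -0.581 0.01 0 0 0; -0.122 -1.001 0.07 0 0 0 x2 !!
```

Call:
move_arm(
  plan="-0.15 0.026 -0.466 0 0 0;-0.15 0.026 -0.466 0 0 0;0.047 -0.386 -0.581 0 0 0; 0.146 -0.883 -0.638 0 0 0;0.146 -0.883 -0.638 0 0 0",
)

```text
time: 15.7
tool_pos: [0.538, 0.05, 0.0842]
tcp_rot: [0.257, -0.045, 0.965, 0.012]
ft_force: [-0.2, 0.7, -1.3]
opening: 0.006
finger_force: 0.0
```

Call:
move_arm(
  plan="-0.018 -0.581 0.01 0 0 0; -0.12 -1 0.07 0 0 0;-0.12 -1 0.07 0 0 0;-0.12 -1 0.07 0 0 0",
  fingers=0.55,
)

```text
time: 16.2
tool_pos: [0.5631, -0.0421, 0.0846]
tcp_rot: [0.258, -0.048, 0.965, 0.014]
ft_force: [-0.2, 0.1, 0.6]
opening: 0.386
finger_force: 0.0
```

```bash
python3 - <<'E'
from fk import *
s=bot.sense();print(s['joints'].round(2),s['tool_pos']);print(openrel()[:3])
pair('b3',[('scene',(240,75,170,170)),],3.5)
E
```

```text
[ 0.31  0.62 -0.43  2.45  2.71  0.45 -1.01] [ 0.56305071 -0.04208959  0.08459756]
[(np.float64(147.7847222222222), np.float64(20.0)), (np.float64(142.24305555555554), np.float64(19.0)), (np.float64(138.50694444444443), np.float64(21.0))]
```

View pics/b3.png

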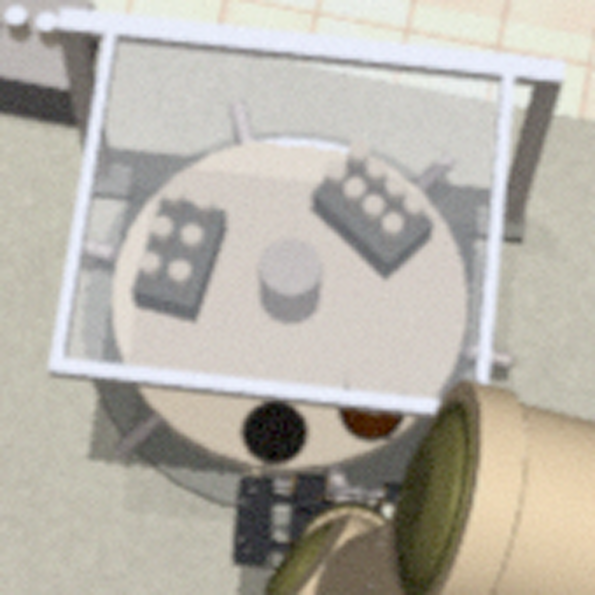

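The open bay is at rel +20°, with the pad at crop (275,432), and the gripper is right above its bar. I'll straddle the bar, carry it to the tab, pinch to centre it, then release.

```bash
python3 - <<'E'
from fk import *
Y=YAW
go([[(rel(20,.2,.085),Y,30,2),(rel(20,.197,.037),Y,30,4)],
[(rel(20-3*k,.197,.037),Y,30,1) for k in range(1,6)]+[(rel(5-k,.197,.037),Y,30,1) for k in (2,3.5,4.5,5)]+[(rel(0,.197,.037),Y,30,3)]])
E
```

```text
-0.051 0.075 0.026 0.001 0 0.001 x2; 0.164 0.085 0.456 0.001 0 0.001 x4
0.028 0.098 -0.016 0 0 0; 0.052 0.197 -0.03 0 0 0; 0.072 0.298 -0.041 0 0 0; 0.086 0.4 -0.05 0 0 0; 0.096 0.502 -0.056 0 0 0; 0.101 0.571 -0.058 0 0 0; 0.102 0.622 -0.059 0 0 0; 0.103 0.657 -0.059 0 0 0; 0.103 0.674 -0.059 0 0 0; 0.103 0.674 -0.059 0 0 0 x3
```

Call:
move_arm(
  plan="-0.05 0.075 0.026 0 0 0;-0.05 0.075 0.026 0 0 0;0.164 0.085 0.456 0 0 0;0.164 0.085 0.456 0 0 0;0.164 0.085 0.456 0 0 0",
)

```text
time: 16.98
tool_pos: [0.5704, -0.0333, 0.0378]
tcp_rot: [0.258, -0.048, 0.965, 0.014]
ft_force: [0.2, -0.2, 1.4]
opening: 0.551
finger_force: 0.0
```

Call:
move_arm(
  plan="0.028 0.098 -0.016 0 0 0; 0.052 0.197 -0.03 0 0 0; 0.072 0.298 -0.041 0 0 0; 0.086 0.4 -0.05 0 0 0; 0.096 0.502 -0.056 0 0 0; 0.101 0.571 -0.058 0 0 0; 0.102 0.622 -0.059 0 0 0; 0.103 0.657 -0.059 0 0 0; 0.103 0.674 -0.059 0 0 0; 0.103 0.674 -0.059 0 0 0;0.103 0.674 -0.059 0 0 0",
)

```text
time: 18.35
tool_pos: [0.5522, 0.0321, 0.0371]
tcp_rot: [0.258, -0.048, 0.965, 0.013]
ft_force: [0.6, -0.9, -0.4]
opening: 0.548
finger_force: 0.0
```

Call:
move_arm(
  plan="0 0 0 0 0 0;0 0 0 0 0 0;0 0 0 0 0 0;0 0 0 0 0 0;0 0 0 0 0 0;0 0 0 0 0 0;0 0 0 0 0 0",
  fingers=0.1,
  force=5,
)

```text
time: 19.23
tool_pos: [0.5521, 0.0324, 0.0371]
tcp_rot: [0.258, -0.048, 0.965, 0.014]
ft_force: [-1.3, -0.3, -0.3]
opening: 0.164
finger_force: 5.0
```

```bash
python3 - <<'E'
from fk import *
s=bot.sense();print(s['joints'].round(2),s['tool_pos'],rel(0,.197,.037));print(openrel()[:3])
go([[(rel(0,.197,.037),YAW,30,3)]])
E
```

```text
[ 0.13  0.74 -0.47  2.51  2.6   0.68 -1.08] [0.55213108 0.03238631 0.03714002] [0.55195705 0.03410508 0.037     ]
[(np.float64(122.72916666666666), np.float64(-1.0)), (np.float64(122.18750000000001), np.float64(0.0)), (np.float64(121.59722222222223), np.float64(1.0))]
0.001 0.017 0.001 0.001 0 0 x3
```

Call:
move_arm(
  plan="0 0.017 0 0 0 0;0 0.017 0 0 0 0;0 0.017 0 0 0 0;0 0.017 0 0 0 0",
)

```text
time: 19.82
tool_pos: [0.5519, 0.034, 0.0371]
tcp_rot: [0.258, -0.048, 0.965, 0.014]
ft_force: [-1.1, 0.4, -0.1]
opening: 0.165
finger_force: 5.0
```

Call:
move_arm(
  plan="0 0 0 0 0 0;0 0 0 0 0 0;0 0 0 0 0 0;0 0 0 0 0 0",
  fingers=0.55,
)

```text
time: 20.32
tool_pos: [0.552, 0.034, 0.0372]
tcp_rot: [0.258, -0.048, 0.965, 0.014]
ft_force: [-0.3, 0.5, 1.0]
opening: 0.53
finger_force: 0.0
```

```bash
python3 - <<'E'
from fk import *
s=bot.sense();q=s['joints'];print(s['tool_pos'])
w=[((.51,.04,.10),YAW,30),((.52,.13,.15),10,30),((.53,.22,.19),15,32),((.53,.31,.20),20,35),((.52,.38,.20),25,38)]
for P,a,L in w:
    q,*e=ik(np.array(P),a,L,q);print(q,e)
go([[(*x,3)] for x in w])
E
```

```text
[0.5520354  0.03399826 0.03717461]
[ 0.37  0.82 -1.14  2.56  2.01  0.99 -0.68] [np.float64(0.0019), np.float64(0.2)]
[ 0.26  0.72 -1.2   2.44  1.8   0.92 -0.54] [np.float64(0.0), np.float64(0.0)]
[ 0.14  0.68 -1.23  2.34  1.69  0.92 -0.44] [np.float64(0.0), np.float64(0.0)]
[-0.03  0.71 -1.21  2.29  1.72  0.98 -0.47] [np.float64(0.0), np.float64(0.0)]
[-0.16  0.74 -1.19  2.27  1.79  1.03 -0.52] [np.float64(0.0), np.float64(0.0)]
0.043 0.102 -0.75 0.001 0 0 x3
-0.413 0.886 -0.339 -0.012 0 -0.021 x3
-0.421 0.869 -0.219 -0.014 -0.011 -0.024 x3
-0.251 0.869 0.039 -0.015 -0.017 -0.023 x3
-0.119 0.692 0.083 -0.017 -0.017 -0.022 x3
```

```bash
python3 - <<'E'
from fk import *
s=bot.sense();q=s['joints']
w=[((.545,.035,.09),YAW,28),((.55,.125,.11),12,30),((.55,.21,.15),18,32),((.545,.30,.18),25,35),((.525,.375,.19),30,38)]
for P,a,L in w:
    q,*e=ik(np.array(P),a,L,q);print(q,e)
go([[(*x,3)] for x in w])
E
```

```text
[ 0.07  0.58 -0.42  2.49  2.48  0.48 -1.03] [np.float64(0.0), np.float64(0.0)]
[-0.1   0.55 -0.42  2.46  2.4   0.47 -1.  ] [np.float64(0.0), np.float64(0.0)]
[-0.27  0.47 -0.37  2.4   2.27  0.38 -0.89] [np.float64(0.0), np.float64(0.0)]
[-0.41  0.43 -0.35  2.34  2.19  0.36 -0.82] [np.float64(0.0), np.float64(0.0)]
[-0.52  0.45 -0.4   2.32  2.19  0.44 -0.84] [np.float64(0.0), np.float64(0.0)]
-0.204 0.018 -0.492 0.001 0.011 0 x3
-0.216 0.891 -0.112 -0.017 -0.011 -0.031 x3
-0.353 0.831 -0.258 -0.017 -0.011 -0.029 x3
-0.355 0.871 -0.132 -0.021 -0.017 -0.032 x3
-0.169 0.764 -0.004 -0.017 -0.017 -0.022 x3
```

Call:
move_arm(
  plan="-0.2 0.02 -0.49 0 0.011 0;-0.2 0.02 -0.49 0 0.011 0;-0.2 0.02 -0.49 0 0.011 0",
)

```text
time: 20.7
tool_pos: [0.5451, 0.0351, 0.0902]
tcp_rot: [0.243, -0.048, 0.969, 0.012]
ft_force: [-0.1, 0.3, -0.1]
opening: 0.552
finger_force: 0.0
```

Call:
move_arm(
  plan="-0.22 0.89 -0.11 -0.017 -0.011 -0.031;-0.22 0.89 -0.11 -0.017 -0.011 -0.031;-0.22 0.89 -0.11 -0.017 -0.011 -0.031",
)

```text
time: 21.08
tool_pos: [0.55, 0.1277, 0.1093]
tcp_rot: [0.257, -0.103, 0.96, 0.028]
ft_force: [-0.5, 0.6, -0.4]
opening: 0.55
finger_force: 0.0
```

Call:
move_arm(
  plan="-0.35 0.83 -0.26 -0.017 -0.011 -0.029;-0.35 0.83 -0.26 -0.017 -0.011 -0.029;-0.35 0.83 -0.26 -0.017 -0.011 -0.029",
  fingers=1,
)

```text
time: 21.45
tool_pos: [0.5496, 0.2113, 0.1499]
tcp_rot: [0.272, -0.153, 0.949, 0.044]
ft_force: [0.1, -0.4, -0.7]
opening: 0.821
finger_force: 0.0
```

```bash
python3 - <<'E'
from fk import *
s=bot.sense();print(s['joints'].round(2),s['tool_pos']);print(openrel()[:3])
a=bot.capture('scene')[75:245,240:410,::-1];b=bot.capture('top')[190:260,180:260,::-1]
cv2.imwrite('pics/b4.png',np.hstack([cv2.resize(cv2.convertScaleAbs(a,alpha=1.5),(440,440),interpolation=2),cv2.resize(cv2.convertScaleAbs(b,alpha=1.5),(360,315),interpolation=2)[:440] if 0 else cv2.copyMakeBorder(cv2.resize(cv2.convertScaleAbs(b,alpha=1.5),(360,315),interpolation=2),0,125,0,0,0)]))
E
```

```text
[-0.26  0.48 -0.37  2.39  2.3   0.38 -0.91] [0.54961124 0.21132944 0.14994826]
[(np.float64(73.09027777777777), np.float64(1.0)), (np.float64(72.84722222222219), np.float64(0.0)), (np.float64(72.40277777777777), np.float64(2.0))]
```

View pics/b4.png

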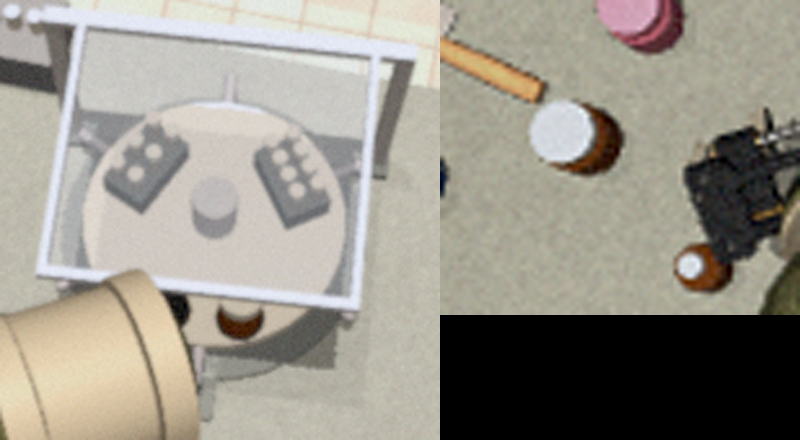

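The bar lines up with the tab: bar at (203,365), tab at (205,400). The jar lid is at top (207.1,219.6), unmoved. Next is the grasp.

```bash
python3 - <<'E'
from fk import *
q=bot.sense()['joints']
J=np.r_[(ray('top',207.3,219.7,.085)+ray('scene',196,195,.085))[:2]/2,.055];print(J)
a,L=30,38; zt=rot(a,L).as_matrix()[:,2]
g=J+.019*zt
w=[((.54,.30,.17),25,35),(g-.09*zt,a,L),(g,a,L)]
for P,a_,L_ in w:
    q,*e=ik(np.array(P),a_,L_,q);print(np.round(P,3),q,e)
go([[(*x,4)] for x in w])
E
```

```text
[0.53321987 0.40982137 0.055     ]
[0.54 0.3  0.17] [-0.41  0.46 -0.38  2.36  2.23  0.4  -0.87] [np.float64(0.0), np.float64(0.0)]
[0.495 0.388 0.111] [-0.57  0.66 -0.5   2.42  2.34  0.74 -1.09] [np.float64(0.0), np.float64(0.0)]
[0.543 0.416 0.04 ] [-0.55  0.83 -0.48  2.34  2.43  0.81 -1.1 ] [np.float64(0.0), np.float64(0.0)]
-0.281 0.904 -0.079 -0.022 -0.018 -0.032 x4
0.366 0.986 0.465 -0.017 -0.017 -0.022 x4
0 0 0.9 0 0 0 x4
```

Call:
move_arm(
  plan="-0.28 0.9 -0.08 -0.022 -0.018 -0.032;-0.28 0.9 -0.08 -0.022 -0.018 -0.032;-0.28 0.9 -0.08 -0.022 -0.018 -0.032;-0.28 0.9 -0.08 -0.022 -0.018 -0.032",
)

```text
time: 22.15
tool_pos: [0.5401, 0.2996, 0.1705]
tcp_rot: [0.295, -0.206, 0.931, 0.066]
ft_force: [-0.3, 0.4, -0.1]
opening: 0.996
finger_force: 0.0
```

Call:
move_arm(
  plan="0.37 0.98 0.46 -0.017 -0.017 -0.022;0.37 0.98 0.46 -0.017 -0.017 -0.022;0.37 0.98 0.46 -0.017 -0.017 -0.022;0.37 0.98 0.46 -0.017 -0.017 -0.022",
)

```text
time: 22.65
tool_pos: [0.4956, 0.3869, 0.112]
tcp_rot: [0.316, -0.245, 0.913, 0.086]
ft_force: [-0.1, -0.0, 0.3]
opening: 1.003
finger_force: 0.0
```

```bash
python3 - <<'E'
from fk import *
s=bot.sense();print(s['joints'].round(2),s['tool_pos'])
a,L=30,38; zt=rot(a,L).as_matrix()[:,2]; g=np.array([.533,.4095,.055])+.019*zt
go([[(g-.045*zt,a,L,2),(g-.01*zt,a,L,2),(g,a,L,2)]])
E
```

```text
[-0.49  0.64 -0.53  2.4   2.33  0.71 -1.02] [0.49560758 0.3868756  0.11200555]
0.008 0.008 0.458 0.001 0.001 0 x2; 0.01 0.007 0.808 0.001 0.001 0 x2; 0.01 0.007 0.908 0.001 0.001 0 x2
```

Call:
move_arm(
  plan="0.01 0.007 0.45 0 0 0;0.01 0.007 0.45 0 0 0;0.01 0.007 0.8 0 0 0;0.01 0.007 0.91 0 0 0;0.01 0.007 0.91 0 0 0",
)

```text
time: 23.28
tool_pos: [0.5428, 0.4164, 0.0409]
tcp_rot: [0.316, -0.245, 0.913, 0.086]
ft_force: [0.4, 0.2, -0.2]
opening: 1.002
finger_force: 0.0
```

Call:
move_arm(
  plan="0 0 0 0 0 0;0 0 0 0 0 0;0 0 0 0 0 0;0 0 0 0 0 0;0 0 0 0 0 0;0 0 0 0 0 0;0 0 0 0 0 0;0 0 0 0 0 0",
  fingers=0.4,
  force=20,
)

```text
time: 24.28
tool_pos: [0.5425, 0.4179, 0.0408]
tcp_rot: [0.316, -0.245, 0.912, 0.087]
ft_force: [-1.9, 1.7, 2.3]
opening: 0.552
finger_force: 20.0
```

```bash
python3 - <<'E'
from fk import *
s=bot.sense();print(s['joints'].round(2),s['tool_pos'],s['ft_force'])
print(cam('top') is not None)
# placement targets, foot frame -> world; YAW foot frame
e=np.array([np.cos(np.radians(YAW)),np.sin(np.radians(YAW))]);n=np.array([-e[1],e[0]])
pad=C-.125*e+.045*n; print('pad',pad)
q=s['joints']; Pg=s['tool_pos']
w=[((Pg[0],Pg[1],.12),30,38),((.545,.33,.17),22,36),((.545,.25,.17),14,36),((.545,.16,.165),YAW,36),]
zt=rot(YAW,38).as_matrix()[:,2]
pl=lambda back,h:np.r_[pad-back*e,.054+.055+h]+.019*zt
w+=[(pl(.06,.035),YAW,38),(pl(0,.03),YAW,38),(pl(0,.0),YAW,38)]
for P,a_,L_ in w:
    q,*er=ik(np.array(P),a_,L_,q);print(np.round(P,3),q,er)
go([[(*x,4)] for x in w])
E
```

```text
[-0.48  0.81 -0.51  2.3   2.42  0.77 -1.02] [0.54251917 0.41793879 0.04079773] [-1.87604041  1.7246741   2.31124352]
True
pad [0.61917696 0.08597496]
[0.543 0.418 0.12 ] [-0.53  0.65 -0.49  2.29  2.25  0.63 -0.93] [np.float64(0.0), np.float64(0.0)]
[0.545 0.33  0.17 ] [-0.47  0.49 -0.41  2.32  2.09  0.48 -0.83] [np.float64(0.0), np.float64(0.0)]
[0.545 0.25  0.17 ] [-0.38  0.47 -0.41  2.4   2.12  0.53 -0.93] [np.float64(0.0), np.float64(0.0)]
[0.545 0.16  0.165] [-0.26  0.46 -0.42  2.47  2.18  0.58 -1.04] [np.float64(0.0), np.float64(0.0)]
[0.571 0.081 0.129] [-0.02  0.6  -0.5   2.54  2.48  0.74 -1.15] [np.float64(0.0), np.float64(0.0)]
[0.631 0.087 0.124] [-0.01  0.61 -0.44  2.41  2.47  0.62 -1.07] [np.float64(0.0), np.float64(0.0)]
[0.631 0.087 0.094] [-0.01  0.69 -0.46  2.43  2.52  0.72 -1.11] [np.float64(0.0), np.float64(0.0)]
-0.491 0.003 -0.621 0.001 0.002 0 x4
0.022 -0.774 -0.651 0.027 0.011 0.035 x4
0.242 -0.742 -0.176 0.026 0 0.036 x4
0.206 -0.873 -0.088 0.027 0 0.038 x4
0.064 -0.81 0.398 0 -0.011 0 x4
-0.442 0 0.409 0 0 0 x4
0.185 0 0.236 0 0 0 x4
```

```bash
python3 - <<'E'
from fk import *
s=bot.sense()
e=np.array([np.cos(np.radians(YAW)),np.sin(np.radians(YAW))]);n=np.array([-e[1],e[0]])
pad=C-.125*e+.045*n
for L in (42,44):
  q=s['joints']
  g=s['tool_pos']-.019*rot(30,38).as_matrix()[:,2]; g[2]=.055
  zt=rot(YAW,L).as_matrix()[:,2]
  pl=lambda back,h:np.r_[pad-back*e,.054+.055+h]+.019*zt
  w=[(g+.019*rot(30,L).as_matrix()[:,2],30,L)]
  w+=[((w[0][0][0],w[0][0][1],.12),30,L),((.555,.33,.155),22,L),((.56,.25,.155),14,L),((.563,.16,.15),YAW,L),(pl(.055,.025),YAW,L),(pl(0,.012),YAW,L),(pl(0,.0),YAW,L)]
  for P,a_,L_ in w:
    q,*er=ik(np.array(P),a_,L_,q);print(np.round(P,4),q,er)
  go([[(*x,4)] for x in w])
E
```

```text
[0.5434 0.4184 0.0409] [-0.54  0.89 -0.54  2.38  2.46  0.99 -1.13] [np.float64(0.0), np.float64(0.0)]
[0.5434 0.4184 0.12  ] [-0.52  0.69 -0.54  2.34  2.34  0.78 -1.02] [np.float64(0.0), np.float64(0.0)]
[0.555 0.33  0.155] [-0.43  0.6  -0.52  2.4   2.29  0.75 -1.05] [np.float64(0.0), np.float64(0.0)]
[0.56  0.25  0.155] [-0.36  0.59 -0.51  2.48  2.29  0.8  -1.14] [np.float64(0.0), np.float64(0.0)]
[0.563 0.16  0.15 ] [-0.26  0.6  -0.5   2.55  2.33  0.87 -1.23] [np.float64(0.0), np.float64(0.0)]
[0.5771 0.0818 0.1199] [ 0.25  0.99 -1.25  2.56  2.1   1.38 -0.78] [np.float64(0.0038), np.float64(0.3)]
[0.6318 0.0872 0.1069] [ 0.3   1.03 -1.22  2.44  2.15  1.31 -0.65] [np.float64(0.0), np.float64(0.0)]
[0.6318 0.0872 0.0949] [ 0.29  1.05 -1.21  2.45  2.17  1.33 -0.67] [np.float64(0.0), np.float64(0.0)]
-0.008 0 0.006 0.001 -0.02 0 x4
-0.529 0 -0.588 0 0 0 x4
0.02 -0.824 -0.489 0.03 0 0.033 x4
0.188 -0.76 -0.17 0.03 0 0.033 x4
0.174 -0.881 -0.089 0.031 0 0.034 x4
0.155 -0.792 0.266 0 0 0 x4
-0.322 0 0.465 0 0 0 x4
0.08 0 0.089 0 0 0 x4
[0.5438 0.4187 0.0413] [-0.55  0.92 -0.55  2.41  2.49
[... 301 characters left out ...]
 0.89 -1.19] [np.float64(0.0), np.float64(0.0)]
[0.563 0.16  0.15 ] [-0.05  0.78 -0.96  2.56  2.12  1.22 -1.05] [np.float64(0.0001), np.float64(0.0)]
[0.5776 0.0819 0.1203] [ 0.25  1.02 -1.28  2.56  2.11  1.43 -0.77] [np.float64(0.0115), np.float64(0.9)]
[0.6323 0.0873 0.1073] [ 0.29  1.07 -1.25  2.47  2.18  1.4  -0.68] [np.float64(0.0), np.float64(0.0)]
[0.6323 0.0873 0.0953] [ 0.28  1.09 -1.23  2.48  2.2   1.42 -0.69] [np.float64(0.0), np.float64(0.0)]
-0.015 0 0.005 0.001 -0.032 0 x4
-0.546 0 -0.566 0 0 0 x4
0.006 -0.824 -0.493 0.031 0 0.032 x4
0.182 -0.76 -0.176 0.031 0 0.032 x4
0.17 -0.881 -0.095 0.032 0 0.033 x4
0.157 -0.792 0.261 0 0 0 x4
-0.305 0 0.476 0 0 0 x4
0.083 0 0.086 0 0 0 x4
```

```bash
python3 - <<'E'
from fk import *
s=bot.sense()
e=np.array([np.cos(np.radians(YAW)),np.sin(np.radians(YAW))]);n=np.array([-e[1],e[0]])
pad=C-.125*e+.045*n
L=42;q=s['joints']
zt=rot(YAW,L).as_matrix()[:,2]
pl=lambda back,h:np.r_[pad-back*e,.054+.055+h]+.019*zt
w=[((.5434,.4184,.0409),30,L),((.5434,.4184,.12),30,L),((.56,.33,.15),22,L),((.58,.25,.145),14,L),((.60,.165,.13),YAW,L),(pl(0,.015),YAW,L),(pl(0,.0),YAW,L)]
for P,a_,L_ in w:
    q,*er=ik(np.array(P),a_,L_,q);print(np.round(P,4),q,er)
go([[(*x,4)] for x in w])
E
```

```text
[0.5434 0.4184 0.0409] [-0.54  0.89 -0.54  2.38  2.46  0.99 -1.13] [np.float64(0.0), np.float64(0.0)]
[0.5434 0.4184 0.12  ] [-0.52  0.69 -0.54  2.34  2.34  0.78 -1.03] [np.float64(0.0), np.float64(0.0)]
[0.56 0.33 0.15] [-0.43  0.61 -0.52  2.4   2.31  0.75 -1.06] [np.float64(0.0), np.float64(0.0)]
[0.58  0.25  0.145] [-0.34  0.61 -0.5   2.45  2.33  0.79 -1.13] [np.float64(0.0), np.float64(0.0)]
[0.6   0.165 0.13 ] [-0.23  0.65 -0.47  2.48  2.37  0.85 -1.2 ] [np.float64(0.0), np.float64(0.0)]
[0.6318 0.0872 0.1099] [-0.03  0.7  -0.47  2.48  2.57  0.84 -1.18] [np.float64(0.0), np.float64(0.0)]
[0.6318 0.0872 0.0949] [-0.03  0.74 -0.47  2.49  2.59  0.89 -1.2 ] [np.float64(0.0), np.float64(0.0)]
-0.008 0 0.005 0.001 -0.02 0 x4
-0.529 0 -0.588 0 0 0 x4
0.021 -0.849 -0.423 0.03 0 0.033 x4
0.118 -0.817 -0.039 0.03 0 0.033 x4
0.109 -0.873 0.104 0.031 0 0.034 x4
-0.044 -0.805 0.31 0 0 0 x4
0.1 0 0.111 0 0 0 x4
```

Call:
move_arm(
  plan="0 0 0 0 0 0;0 0 0 0 0 0;0 0 0 0 0 0;-0.008 0 0.006 0 -0.02 0;-0.008 0 0.006 0 -0.02 0",
  fingers=0.7,
)

```text
time: 24.9
tool_pos: [0.5427, 0.4172, 0.0394]
tcp_rot: [0.344, -0.243, 0.902, 0.094]
ft_force: [0.5, -0.8, -1.1]
opening: 0.702
finger_force: 0.0
```

Call:
move_arm(
  plan="0 0 0 0 0 0;0 0 0 0 0 0;0 0 0 0 0 0;0 0 0 0 0 0;0 0 0 0 0 0",
  fingers=0.4,
  force=20,
)

```text
time: 25.52
tool_pos: [0.5437, 0.4183, 0.0409]
tcp_rot: [0.345, -0.242, 0.902, 0.094]
ft_force: [-0.3, 1.5, 0.7]
opening: 0.546
finger_force: 20.0
```

Call:
move_arm(
  plan="-0.26 0 -0.29 0 0 0;-0.53 0 -0.59 0 0 0;-0.53 0 -0.59 0 0 0",
)

```text
time: 25.9
tool_pos: [0.5442, 0.4181, 0.1228]
tcp_rot: [0.347, -0.242, 0.901, 0.095]
ft_force: [0.5, 0.6, -3.4]
opening: 0.549
finger_force: 20.0
```

Call:
move_arm(
  plan="0.02 -0.85 -0.42 0.03 0 0.033;0.02 -0.85 -0.42 0.03 0 0.033;0.02 -0.85 -0.42 0.03 0 0.033",
)

```text
time: 26.28
tool_pos: [0.5611, 0.3259, 0.1486]
tcp_rot: [0.35, -0.177, 0.917, 0.068]
ft_force: [-0.7, 1.3, -2.8]
opening: 0.551
finger_force: 20.0
```

Call:
move_arm(
  plan="0.12 -0.82 -0.04 0.03 0 0.033;0.12 -0.82 -0.04 0.03 0 0.033;0.12 -0.82 -0.04 0.03 0 0.033;0.12 -0.82 -0.04 0.03 0 0.033",
)

```text
time: 26.78
tool_pos: [0.5807, 0.2503, 0.1436]
tcp_rot: [0.354, -0.115, 0.927, 0.045]
ft_force: [0.5, 1.2, -3.1]
opening: 0.555
finger_force: 20.0
```

```bash
python3 - <<'E'
from fk import *
s=bot.sense();print(s['joints'].round(2),s['tool_pos'],s['ft_force']);print(openrel()[:3])
L=42
e=np.array([np.cos(np.radians(YAW)),np.sin(np.radians(YAW))]);n=np.array([-e[1],e[0]])
pad=C-.125*e+.045*n
zt=rot(YAW,L).as_matrix()[:,2]
pl=lambda back,h:np.r_[pad-back*e,.054+.055+h]+.019*zt
go([[((.60,.165,.13),YAW,L,4)],[(pl(0,.015),YAW,L,4)]])
# camera check: jar lid seen in both views; expected lid centre if held at grasp point
lid=s['tool_pos']-.019*R.from_quat(np.roll(s['tcp_rot'],-1)).as_matrix()[:,2]; lid[2]+=.03
print(lid,proj('scene',lid),proj('top',lid))
u,v=map(int,proj('top',lid)); u2,v2=map(int,proj('scene',lid))
f=lambda n,u,v:cv2.resize(cv2.convertScaleAbs(bot.capture(n)[v-40:v+40,u-40:u+40,::-1],alpha=1.5),(400,400),interpolation=2)
cv2.imwrite('pics/b5.png',np.hstack([f('top',u,v),f('scene',u2,v2)]))
E
```

```text
[-0.29  0.58 -0.48  2.42  2.35  0.72 -1.09] [0.58069043 0.25028648 0.14364464] [ 0.49456266  1.1994605  -3.14921563]
[(np.float64(54.52083333333334), np.float64(1.0)), (np.float64(53.048611111111114), np.float64(0.0)), (np.float64(53.04166666666668), np.float64(-1.0))]
0.109 -0.877 0.089 0.032 -0.001 0.035 x4
-0.044 -0.805 0.31 0 0 0 x4
[0.56841639 0.24716646 0.18780845] (np.float64(244.81006984184438), np.float64(184.26514455762702)) (np.float64(252.82495468226577), np.float64(203.64835235004782))
```

View pics/b5.png

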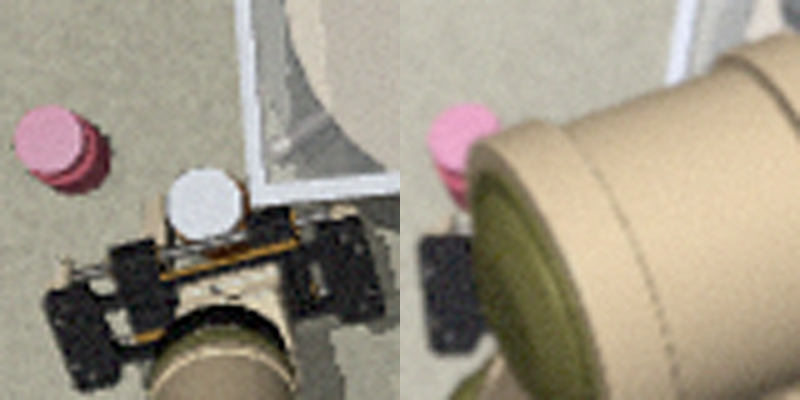

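The jar is held with its lid within about 1 px of the expected spot. Now in under the hood.

Call:
move_arm(
  plan="0.11 -0.88 0.09 0.032 0 0.035;0.11 -0.88 0.09 0.032 0 0.035;0.11 -0.88 0.09 0.032 0 0.035;0.11 -0.88 0.09 0.032 0 0.035",
)

```text
time: 27.48
tool_pos: [0.6003, 0.1642, 0.1304]
tcp_rot: [0.357, -0.046, 0.933, 0.018]
ft_force: [-0.1, 0.1, -2.2]
opening: 0.549
finger_force: 20.0
```

Call:
move_arm(
  plan="-0.012 -0.2 0.07 0 0 0;-0.024 -0.4 0.15 0 0 0;-0.035 -0.6 0.23 0 0 0;-0.044 -0.75 0.29 0 0 0;-0.044 -0.805 0.31 0 0 0;-0.044 -0.805 0.31 0 0 0",
)

```text
time: 28.22
tool_pos: [0.6319, 0.0861, 0.1103]
tcp_rot: [0.357, -0.045, 0.933, 0.017]
ft_force: [0.6, -0.3, -2.4]
opening: 0.546
finger_force: 20.0
```

```bash
python3 - <<'E'
from fk import *
s=bot.sense();print(s['joints'].round(2),s['tool_pos'],s['ft_force'])
L=42
e=np.array([np.cos(np.radians(YAW)),np.sin(np.radians(YAW))]);n=np.array([-e[1],e[0]])
pad=C-.125*e+.045*n
zt=rot(YAW,L).as_matrix()[:,2]
pl=lambda h:np.r_[pad,.054+.055+h]+.019*zt
go([[(pl(.015),YAW,L,4),(pl(.0),YAW,L,4)]])
lid=s['tool_pos']-.019*zt; lid[2]+=.03
f=lambda n,u,v:cv2.resize(cv2.convertScaleAbs(bot.capture(n)[v-45:v+45,u-45:u+45,::-1],alpha=1.5),(400,400),interpolation=2)
print(proj('top',lid),proj('top',[*pad,.054]))
u,v=map(int,proj('top',lid)); cv2.imwrite('pics/b6.png',np.hstack([f('top',u,v),f('scene',*map(int,proj('scene',lid)))]))
E
```

```text
[ 0.01  0.66 -0.44  2.43  2.6   0.74 -1.15] [0.63189669 0.08614664 0.1102947 ] [ 0.58235179 -0.30088353 -2.44597115]
0.002 0.011 0.003 0 -0.001 0 x4; 0.103 0.011 0.115 0 -0.001 0 x4
(np.float64(306.3576016369908), np.float64(189.22580040675476)) (np.float64(306.94056078640307), np.float64(194.50923943702878))
```

Call:
move_arm(
  plan="0.02 0.01 0.02 0 0 0;0.04 0.01 0.046 0 0 0;0.06 0.01 0.067 0 0 0;0.075 0.01 0.084 0 0 0;0.085 0.01 0.095 0 0 0;0.092 0.01 0.102 0 0 0;0.097 0.01 0.108 0 0 0;0.097 0.01 0.108 0 0 0",
)

```text
time: 29.32
tool_pos: [0.6318, 0.0863, 0.0956]
tcp_rot: [0.357, -0.045, 0.933, 0.017]
ft_force: [-0.1, 0.3, -2.2]
opening: 0.549
finger_force: 20.0
```

Call:
move_arm(
  plan="0.005 0.005 0.005 0 0 0;0.01 0.005 0.011 0 0 0;0.01 0.005 0.011 0 0 0",
)

```text
time: 29.7
tool_pos: [0.632, 0.0872, 0.0948]
tcp_rot: [0.358, -0.045, 0.933, 0.017]
ft_force: [-2.4, 1.1, 5.0]
opening: 0.549
finger_force: 20.0
```

Call:
move_arm(
  plan="0 0 0 0 0 0;0 0 0 0 0 0;0 0 0 0 0 0;0 0 0 0 0 0",
  fingers=0.72,
)

```text
time: 30.2
tool_pos: [0.6317, 0.0868, 0.094]
tcp_rot: [0.357, -0.045, 0.933, 0.017]
ft_force: [-0.3, -0.0, -0.7]
opening: 0.719
finger_force: 0.0
```

Call:
move_arm(
  plan="0 0 -0.15 0 0 0;0 0 -0.35 0 0 0;0 0 -0.6 0 0 0;0 0 -0.85 0 0 0;0 0 -1 0 0 0;0 0 -1 0 0 0",
)

```text
time: 30.95
tool_pos: [0.565, 0.0803, 0.1698]
tcp_rot: [0.358, -0.045, 0.933, 0.017]
ft_force: [1.0, 0.1, 0.6]
opening: 0.721
finger_force: 0.0
```

```bash
python3 - <<'E'
from fk import *
s=bot.sense();print(s['joints'].round(2),s['tool_pos'],s['ft_force'])
q=s['joints']
for P in ((.56,.14,.15),(.56,.2,.16),(.56,.27,.17)):
    q,*er=ik(np.array(P),12,40,q);print(q,er)
go([[((.555,.13,.165),8,40,4)],[((.555,.21,.17),14,38,4)],[((.55,.30,.17),20,38,4)]])
E
```

```text
[ 0.01  0.49 -0.47  2.54  2.53  0.69 -1.17] [0.56499524 0.0803423  0.16983035] [1.03331602 0.14219047 0.62448502]
[-0.13  0.56 -0.5   2.55  2.5   0.74 -1.16] [np.float64(0.0), np.float64(0.0)]
[-0.27  0.53 -0.48  2.49  2.33  0.7  -1.12] [np.float64(0.0), np.float64(0.0)]
[-0.43  0.52 -0.45  2.4   2.13  0.68 -1.03] [np.float64(0.0), np.float64(0.0)]
0.07 0.504 0.001 -0.009 0.011 -0.01 x4
-0.117 0.792 0.033 -0.021 0.011 -0.026 x4
-0.133 0.885 0.104 -0.021 0 -0.026 x4
```

Call:
move_arm(
  plan="0.07 0.5 0 -0.009 0.011 -0.01;0.07 0.5 0 -0.009 0.011 -0.01;0.07 0.5 0 -0.009 0.011 -0.01",
)

```text
time: 31.32
tool_pos: [0.5554, 0.1296, 0.1634]
tcp_rot: [0.34, -0.065, 0.938, 0.024]
ft_force: [0.2, -0.9, -0.6]
opening: 0.723
finger_force: 0.0
```

Call:
move_arm(
  plan="-0.12 0.79 0.03 -0.021 0.011 -0.026;-0.12 0.79 0.03 -0.021 0.011 -0.026;-0.12 0.79 0.03 -0.021 0.011 -0.026",
)

```text
time: 31.7
tool_pos: [0.5556, 0.2096, 0.1692]
tcp_rot: [0.322, -0.115, 0.939, 0.04]
ft_force: [0.6, -0.0, -0.2]
opening: 0.72
finger_force: 0.0
```

Call:
move_arm(
  plan="-0.13 0.88 0.1 -0.021 0 -0.026;-0.13 0.88 0.1 -0.021 0 -0.026;-0.13 0.88 0.1 -0.021 0 -0.026",
)

```text
time: 32.08
tool_pos: [0.55, 0.2989, 0.169]
tcp_rot: [0.319, -0.164, 0.932, 0.057]
ft_force: [0.7, 0.1, -0.4]
opening: 0.724
finger_force: 0.0
```

```bash
python3 - <<'E'
from fk import *
e=np.array([np.cos(np.radians(YAW)),np.sin(np.radians(YAW))]);n=np.array([-e[1],e[0]])
pad=C-.125*e+.045*n
f=lambda n,u,v:cv2.resize(cv2.convertScaleAbs(bot.capture(n)[v-40:v+40,u-40:u+40,::-1],alpha=1.5),(400,400),interpolation=2)
out=[]
for n_ in('top','scene'):
    u,v=map(int,proj(n_,[.60,.05,.1])); out.append(f(n_,u,v))
    g=lambda X:((np.array(proj(n_,X))-(u-40,v-40))*5+2).round()
    print(n_,'lid',g([*pad,.139]),'fixlid',g([*(pad-.09*n),.139]),'barend',g([*rel(0,.215,.05)[:2],.05]),'tab',g(rel(0,.215,.018)))
cv2.imwrite('pics/b7.png',np.hstack(out))
E
```

```text
top lid [148. 168.] fixlid [288. 154.] barend [231. 315.] tab [231. 320.]
scene lid [154. 142.] fixlid [303. 158.] barend [212. 335.] tab [212. 349.]
```

View pics/b7.png

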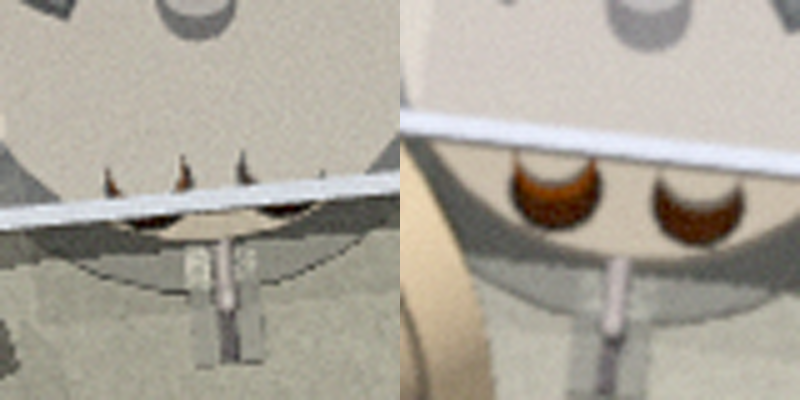

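The bar end (228,308) lies over the tab (230,345). Both jars stand upright and in line, with bottoms at about (556,227) and (699,245), which matches the expected spacing. Handing in.

```bash
python3 -c "
from bench import bot
print(bot.hand_in())"
```

```text
the job is handed in; nothing more can be done
None
```

I handed the job in at about 32 s of the 72 s allowed, but no verdict came back. In the last pictures the open bay's bar is within about 1 mm of the index tab, and the jar stands upright and released on the free pad, in line with its neighbour to about 3 mm.

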